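# Clip on the wax sensor and hold its pairing button

### The job

Pair the cordless temperature sensor of the wax warmer: squeeze the sprung sensor clip off its stand, set it astride the upright tab on the near wall of the wax pan so that it grips the tab upright, well inside the tab's two ends, and let go of it. Then draw the long-handled awl out of the tool block, reach its rod down through the round hole in the top of the control box and push the recessed button fully down, and finish like that: the awl still in the gripper and still holding the button down. Leave the other things on the bench where they are.

Things in the scene. Friction and masses are not known exactly. Their poses are not given: they have to be found in the camera images.
- clip_foot (a point): steel spring clip, jaws down, upright on the stand's plate, 75 mm high, 65 g, a small white pod on its -x jaw (it may go on the tab either way round). Point: midway between the lower ends of the jaws. x: across the jaws, the way they open and the handles are squeezed; y: along the hinge (34 mm up); z: up. Jaws 24 mm wide (y), 30 mm high, 5 mm apart and parallel when on a plate
- clip_handles (a point): same clip: centre between its handle plates, 57 mm above clip_foot, where to squeeze. Plates 24 mm wide, 34 to 75 mm above clip_foot, leaning outward: 33 mm over all at this height, 43 mm at the top. Squeezed to the stop (about 13 N) they are upright and parallel, 22 mm over all, jaw tips about 22 mm apart; let go, the spring shuts the jaws with about 6 N
- clip_jaw (a joint): hinge of the clip, rad: 0 with the jaws on a 5 mm plate, -0.06 shut on nothing, 0.5 squeezed fully open
- stand: fixed wooden foot 90 x 80 x 14 mm with an upright steel plate (5 mm thick along x, 60 mm wide along y, top 75 mm above the bench) on which the clip starts, its jaws reaching 14 mm below the plate's top. Origin under the foot's centre
- tab_top (a point): middle of the top edge of the wax pan's upright tab, 100 mm above the bench: aluminium, 5 mm thick along x, 80 mm wide along y, rising 25 mm above the rim of the pan's near long wall. The pan is on its +x side. Seat the clip with its jaws 10 to 20 mm below the tab's top
- awl_handle (a point): centre of the awl's handle: round pale wood, 24 mm across, 80 mm long (top 40 mm above this point); the tallest tool, upright in one of the block's three holes. z points up the awl. Below the handle a 10 mm brass ferrule, 8 mm long, then a blunt steel rod 6 mm across, 50 mm long; 70 g. It must rise 60 mm to leave the block
- awl_tip (a point): blunt lower end of the awl's rod, 98 mm below awl_handle
- block: fixed wooden tool block, 190 (x) x 50 (y) x 64 mm high, three 15 mm holes 60 mm apart along x, each with a standing tool; which tool is in which hole varies. Origin under its centre
- warmer: wax warmer, fixed: grey heater base 150 (x) x 190 (y) x 25 mm with an open aluminium pan 120 x 160 mm, rim 75 mm above the bench, solid wax up to 52 mm. Origin under its centre
- hole_mouth (a point): centre of the mouth of the round hole, 17 mm across, in the flat top of the grey control box (110 x 150 x 65 mm, fixed), 65 mm above the bench. The straight shaft goes down to the button. The box's square hole, at the other end of its top, is an empty socket
- button_top (a point): centre of the top of the recessed white round button, 13 mm across, 22 mm below the hole's mouth when up
- pair_button (a joint): travel of the button in m: 0 up, 0.006 fully down; sprung, 1.5 N to start and 5 N fully down, it comes up again when let go
- punch: bystander: all-steel dark punch with a thick collar, no wooden handle, standing in one of the block's holes; 114 mm long, origin at its foot
- palm_tool: bystander: tool with a short round wooden knob (34 mm across, its top only 32 mm above the block), standing in one of the block's holes; origin at its foot
- buckle: bystander: flat brass harness buckle, 70 x 68 mm, 8 mm high, origin under its centre
- bell: bystander: brass bell, 54 mm across, 64 mm high, origin under its centre
- rivet_jar: bystander: glass jar with steel cap, 52 mm across, 60 mm high, origin under its centre
- polish_tin: bystander: flat dark tin, 80 mm across, 28 mm high, origin under its centre
- mallet: bystander: wooden mallet lying down, head 60 x 100 x 55 mm, a 170 mm handle along its +x, origin under the head's centre
Mind the look-alikes: they are no part of the job. There is more than one size of the part that bears clip_foot; the job needs the middle-sized.

How it is judged (in metres and radians):
On the way, in this order (a step that is already met when the one before it is completed fails the run):
1. the clip grips the pan's tab and has been let go (x of clip_foot in the frame of tab_top between -0.005 and 0.005 m and y of clip_foot in the frame of tab_top between -0.032 and 0.032 m and z of clip_foot in the frame of tab_top between -0.036 and -0.004 m and angle between clip_foot's own z axis and vertical below 0.3 rad and contact force between clip and warmer above 1 N and contact force between the fingers and clip below 0.1 N and linear speed of clip below 0.02 m/s), for 0.3 s.
2. the held awl, through the round hole, holds the button down (value of joint pair_button above 0.0045 m and contact force between awl and pair_button above 2 N and contact force between the fingers and awl above 2 N and horizontal distance between awl_tip and hole_mouth below 0.009 m and angle between awl_tip's own z axis and vertical below 0.3 rad), for 0.3 s.
At the end, for the whole second after the job is handed in: clip on the tab, untouched, at rest: tilt < 0.3 rad, within 5 mm of the tab's plane and 32 mm of its middle, jaws 4 to 36 mm below its top; awl gripped (> 2 N), tilt < 0.3 rad, tip within 9 mm of the hole's axis, pushing the button (> 2 N) at least 4.5 mm down (all of step 1 and all of step 2); the arm keeps its last pose, push and grip.
It fails at once if one of the other things (the black steel punch, the knob-handled tool, the brass buckle, the brass bell, the rivet jar, the polish tin, the mallet) moved more than 30 mm (distance of any of punch, palm_tool, buckle, bell, rivet_jar, polish_tin, mallet from where it was at the start of the episode above 0.03 m).
It also fails if it takes over 48 s, if anything falls off the work surface, if the arm or the gripper's body presses on something with over 40 N, if the wrist force passes 120 N, or if a joint passes its speed limit or range.

### The arm

A 7-joint arm with a two-finger parallel gripper is mounted at the origin on the work surface. World frame = base frame: x ahead of the robot, y to its left, z up, the work surface at z = 0. Lengths are in mm, angles in degrees, forces in N, time in s.
With the tool pointing down it reaches from about 400 to 875 mm from the base axis. Payload 6.5 kg.
Tool frame: the origin (TCP) lies midway between the tips of the shut fingers; the grasp point (between the pads) lies 19 mm behind it; z points along the fingers, x is the direction in which the jaws open and shut, and the axes are right-handed (so a half turn about z gives the same grasp; the last joint's range is limited). The gripper opens to 85 mm and grips with 20 to 120 N. Pads are 22 mm wide; open, the fingers measure 114 mm over their backs; the gripper's body (76 mm by 85 mm) begins 54 mm behind the grasp point. The pads swing forward as they close: fully open they stand 13 mm farther back than shut.
Start: joints at [-75.47, 30.733, -0.252, 88.115, 0.149, 61.152, -4.079], TCP at [204.34, 617.038, 231.29] pointing down, gripper open.
Joint ranges: [-154.64, 154.64], [-21.42, 123.67], [-72.66, 72.17], [13.99, 137.28], [-74.86, 254.86], [10.95, 109.41], [-158.01, 158.01]. Speed limits (degrees/s): [136.94, 136.94, 180, 180, 180, 180, 180].

### API

Orientations are given as a 3x3 rotation matrix whose columns are the frame's x, y, z axes.
In Python, from bench import arm, grab_frame, camera_params gives the robot as it stands.
- The arm moves only by the tool move_arm, never from a script. Its argument "motion" is a list of rows, each a list of 3 entries, a list of its own where there are three numbers: the shift along the tool's x, y, z in cm, then the turn, a rotation vector about the tool's x, y, z in degrees, then the closure in counts, from 0 (fully open) to 255 (shut). A call has 1 to 20 rows; each row shifts and turns the pose as measured when the row begins, along the tool's axes as they then stand; what a row does not reach is not made up. A row lasts 1/10 s, in which the tool goes at most 50 mm and 8.59 degrees, less where a joint would pass 70% of its speed; a pose out of reach is approached as far as the arm can. A call with a gripper value outside its range is refused whole. The fingers move at their own pace and stop on an object; "squeeze" is the grip in N (left out, the last holds). Time passes only in rows, so rows that do not move let the fingers close. It gives the time, the measured TCP pose, the force and the opening at its end, in the units of the state.
- arm.observe(): the state, without advancing time (a new reading comes with each control period).
- grab_frame(name): name is "side" or "top" or "wrist"; returns the picture (400x640x3 uint8, red, green, blue); there is no depth.
- camera_params(name): a dict with "intrinsics" (3x3 intrinsics, pixels), "k1" (the pictures are not rectified: a ray, as slopes to the right and down, at radius r is drawn at 1 + k1 r^2 times it, then the intrinsics apply), "world_from_camera" (4x4, takes a point from camera to world coordinates). Camera axes: x right, y down, z forward; pixel columns grow to the right and rows downward; lengths in mm; the calibration is good to about 2 mm. A picture is of the moment at which its call begins: read the wrist's pose just before it. camera_params takes no time and is no camera call; for the wrist camera it gives the pose at the moment of the call.
- arm.close_job(): hands the job in, once; it reports no verdict.
The state is a dict: "t": time; "joint_positions": joint angles; "dq": joint speeds; "tau": joint torques, N m; "ee_pos": TCP position; "orientation": TCP orientation; "force": force on the tool from outside, world axes, zero at the start; "wrist_torque": the same for the moment, N m; "width": finger opening in mm.
Only numpy, scipy, OpenCV 4.12 (cv2) and the standard library are available. Lean on these libraries where they do the work, as an engineer would, in place of code of your own. Each camera call takes 0.05 s, during which the arm holds its last target.

## Working session

There is one attempt and no reset: what is moved stays moved. The work goes in short steps, Python scripts to look and compute and a tool call to move; the robot and the scene stay as the last step left them, time stands still between calls to the robot, and variables do not carry over. Pictures are saved under pics/ and viewed, and the job is handed in when it is done.

Besides the shell and the picture viewer there is one more tool, called after "Call:" as name(argument=value, ...), one argument or row to a line, values as JSON. move_arm: Moves the arm, as the interface text tells. Its arguments: {"type":"object","properties":{"motion":{"type":"array","items":{"type":"array"}},"squeeze":{"type":"number"}},"required":["motion"]}

```bash
mkdir -p pics; ls
python3 - <<'E'
from bench import arm, grab_frame, camera_params
import cv2,numpy as np
s=arm.observe(); print(s['t'],s['ee_pos'],s['orientation'],s['width'])
for n in ("side","top","wrist"):
    p=camera_params(n); print(n,np.round(np.array(p['intrinsics']),1).tolist(),p['k1'],np.round(p['world_from_camera'],3).tolist())
    f=grab_frame(n); cv2.imwrite(f'pics/{n}0.png',f[:,:,::-1])
E
```

```text
pics
0.0 [204.15227404 616.42826713 230.37982544] [[ 3.14271058e-01  9.49333194e-01 -4.35046370e-04]
 [ 9.49331631e-01 -3.14271333e-01 -1.72736723e-03]
 [-1.77656965e-03  1.29858246e-04 -9.99998413e-01]] 85.49570043594515
side [[387.6, 0.0, 321.8], [0.0, 387.6, 198.5], [0.0, 0.0, 1.0]] 0.029563525658099353 [[0.999, -0.027, 0.044, 531.78], [-0.051, -0.6, 0.798, -764.97], [0.005, -0.799, -0.601, 646.559], [0.0, 0.0, 0.0, 1.0]]
top [[430.0, 0.0, 320.6], [0.0, 430.0, 195.3], [0.0, 0.0, 1.0]] -0.07937829661822986 [[-0.03, -0.992, 0.123, 433.982], [-0.999, 0.028, -0.017, -12.085], [0.014, -0.123, -0.992, 1085.97], [0.0, 0.0, 0.0, 1.0]]
wrist [[287.4, 0.0, 316.5], [0.0, 287.4, 200.2], [0.0, 0.0, 1.0]] 0.002643459717917442 [[0.315, 0.912, 0.261, 137.519], [0.949, -0.303, -0.089, 639.913], [-0.002, 0.276, -0.961, 373.677], [0.0, 0.0, 0.0, 1.0]]
```

View pics/top0.png

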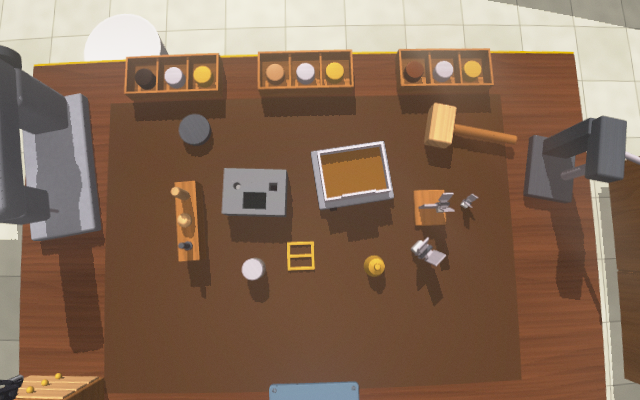

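View pics/side0.png

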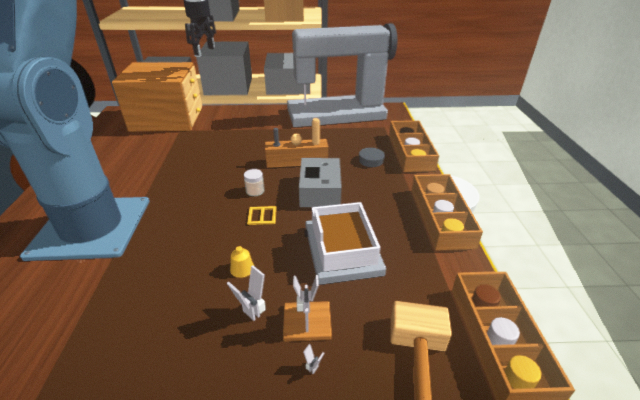

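View pics/wrist0.png

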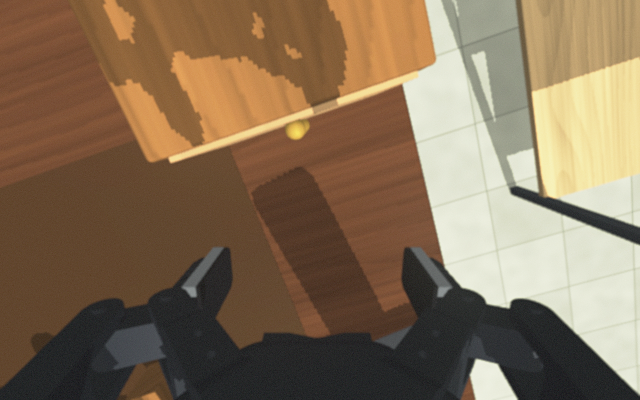

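Top view shows three clips: on the stand at (440,203), a bigger one at (428,252) and a small one at (468,201). I'll build the helpers and enlarge that area.

```bash
cat > h.py <<'E'
from bench import arm, grab_frame, camera_params
import cv2,numpy as np
from scipy.optimize import least_squares
def P(n):
    p=camera_params(n); return np.array(p['intrinsics']),p['k1'],np.array(p['world_from_camera'])
def proj(n,X,p=None):
    K,k,T=p or P(n); X=np.atleast_2d(X).astype(float)
    c=(X-T[:3,3])@T[:3,:3]; s=c[:,:2]/c[:,2:]; s=s*(1+k*(s**2).sum(1,keepdims=True))
    return s@K[:2,:2].T+K[:2,2]
def ray(n,uv,p=None):
    K,k,T=p or P(n)
    s=cv2.undistortPoints(np.array([[uv]],float),K,np.array([k,0,0,0,0.]),None,None)[0,0]
    # exact refine
    q=np.linalg.solve(K,[uv[0],uv[1],1])[:2]; s=q.copy()
    for _ in range(30): s=q/(1+k*(s@s))
    return T[:3,3],T[:3,:3]@np.array([s[0],s[1],1])
def onz(n,uv,z,p=None):
    o,d=ray(n,uv,p); return o+d*(z-o[2])/d[2]
def tri(obs):
    A=[];b=[]
    for o in obs:
        o,d=ray(*o); d=d/np.linalg.norm(d); M=np.eye(3)-np.outer(d,d); A.append(M);b.append(M@o)
    A=np.vstack(A);b=np.hstack(b); x=np.linalg.lstsq(A,b,rcond=None)[0]
    return x,np.linalg.norm(A@x-b)
def crop(n,x0,y0,w,h,s,name,f=None):
    f=grab_frame(n) if f is None else f
    c=cv2.resize(f[y0:y0+h,x0:x0+w],None,fx=s,fy=s,interpolation=cv2.INTER_CUBIC)
    cv2.imwrite('pics/'+name,c[:,:,::-1])
E
python3 - <<'E'
from h import *
t=cv2.imread('pics/top0.png')[:,:,::-1]; s=cv2.imread('pics/side0.png')[:,:,::-1]
crop('top',400,170,100,110,5,'t_clip.png',t)
crop('side',220,260,120,120,5,'s_clip.png',s)
crop('top',300,130,100,90,6,'t_pan.png',t)
crop('top',160,150,140,120,5,'t_box.png',t)
crop('side',260,110,150,100,5,'s_box.png',s)
crop('side',295,190,100,95,6,'s_pan.png',s)
E
```

```text
(no output)
```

View pics/t_clip.png

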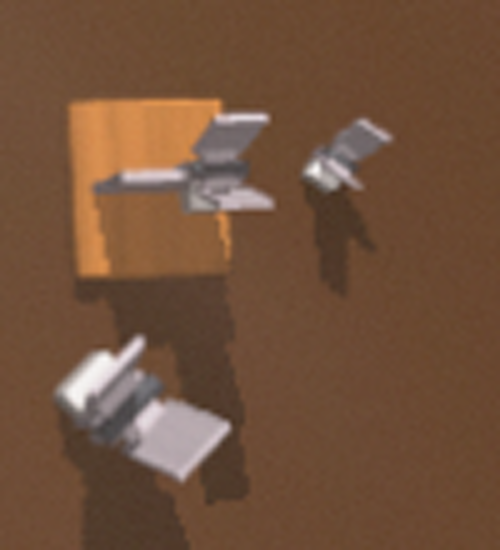

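View pics/s_clip.png

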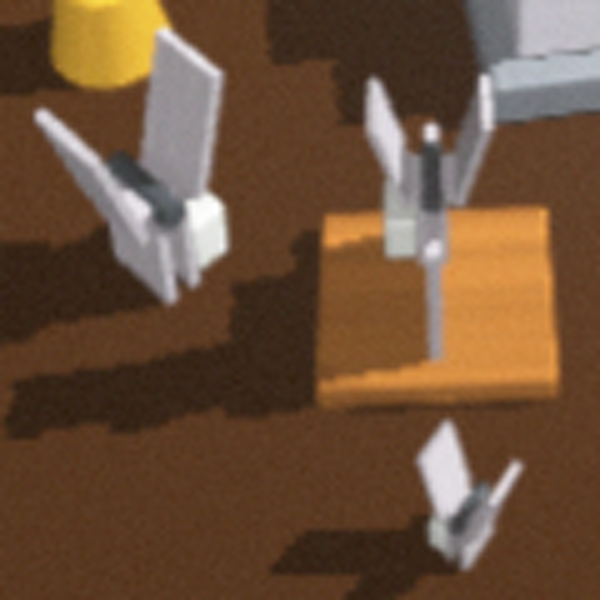

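View pics/t_pan.png

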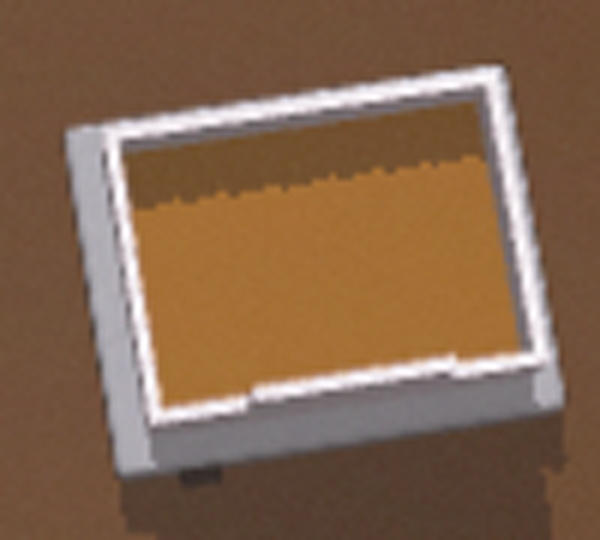

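View pics/s_pan.png

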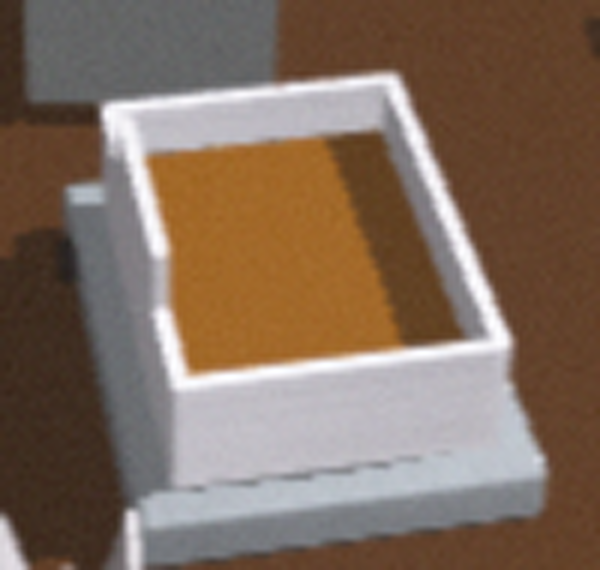

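View pics/t_box.png

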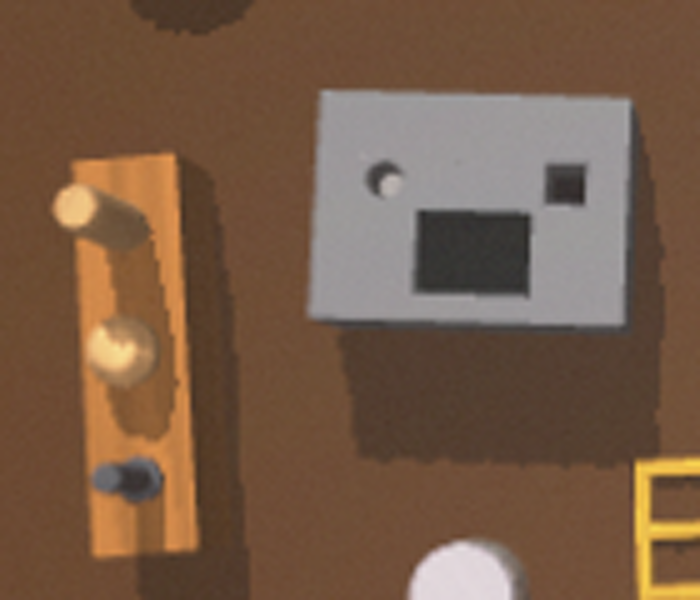

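View pics/s_box.png

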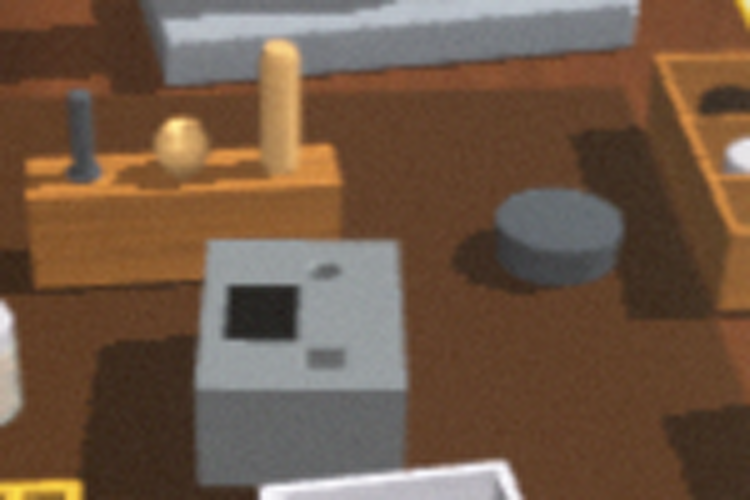

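Clip candidates (top picture): (428,252) is the largest, (468,201) the smallest, and (440,203), on the stand's plate, is the middle-sized one. The enlarged crop agrees. The awl is the tall pale handle at (175,191); the dark punch is at (183,245) and the round knob at (184,220). The round hole with the white button is at about (237,186), and the square socket at (273,187). Next I'll measure these.

Run:
```python
from h import *
T=lambda ox,oy,s,x,y:((x+.5)/s+ox-.5,(y+.5)/s+oy-.5)
tc=lambda x,y:T(400,170,5,x,y); sc=lambda x,y:T(220,260,5,x,y)
tp=lambda x,y:T(300,130,6,x,y); sp=lambda x,y:T(295,190,6,x,y)
tb=lambda x,y:T(160,150,5,x,y); sb=lambda x,y:T(260,110,5,x,y)
r=lambda v:np.round(v,1)
print('foot top');
for c in [(69,101),(221,97),(229,272),(77,278)]: print(r(onz('top',tc(*c),14)))
for c in [(323,215),(547,210),(557,388),(318,392)]: print(' s',r(onz('side',sc(*c),14)))
print('plate near top corner', r(onz('side',sc(433,245),75)), 'far(top view)',r(onz('top',tc(97,187),75)))
print('handle tops -x/+x side; ')
for c in [(370,78),(487,78)]: print(r(onz('side',sc(*c),136)))
for c in [(220,115),(268,115),(273,207),(232,190)]: print(' t',r(onz('top',tc(*c),136)))
print('pan tab');
for c in [(252,393),(455,362)]: print(r(onz('top',tp(*c),100)))
for c in [(110,125),(162,255)]: print(' s',r(onz('side',sp(*c),100)))
print('rim')
for c in [(105,133),(502,70),(548,358),(155,418)]: print(r(onz('top',tp(*c),75)))
for c in [(400,75),(510,345),(178,385)]: print(' s',r(onz('side',sp(*c),75)))
print('box')
for c in [(320,91),(632,98),(627,325),(309,318)]: print(r(onz('top',tb(*c),65)))
for c in [(207,241),(400,240),(406,388),(197,388)]: print(' s',r(onz('side',sb(*c),65)))
print('hole',r(onz('top',tb(383,179),65)),r(onz('side',sb(326,270),65)))
print('sq',r(onz('top',tb(566,184),65)),r(onz('side',sb(326,358),65)))
print('block')
for c in [(73,160),(176,154),(198,549),(92,556)]: print(r(onz('top',tb(*c),64)))
print('awl top',tri([('top',tb(73,207)),('side',sb(281,47))]))
```

```text
foot top
[ 574.3 -266.1   14. ]
[ 574.2 -344.4   14. ]
[ 485.2 -342.8   14. ]
[ 484.7 -265.2   14. ]
 s [ 485.5 -266.8   14. ]
 s [ 575.  -268.6   14. ]
 s [ 573.3 -348.6   14. ]
 s [ 485.8 -346.    14. ]
plate near top corner [ 529.3 -329.8   75. ] far(top view) [ 524.7 -262.8   75. ]
handle tops -x/+x side; 
[ 509.1 -305.5  136. ]
[ 549.6 -307.4  136. ]
 t [ 550.1 -305.6  136. ]
 t [ 549.5 -327.6  136. ]
 t [ 507.9 -327.1  136. ]
 t [ 516.1 -308.9  136. ]
pan tab
[555.3 -77.7 100. ]
[ 565.2 -156.7  100. ]
 s [549.6 -82.7 100. ]
 s [ 565.4 -156.4  100. ]
rim
[664.9 -24.2  75. ]
[ 686.8 -185.    75. ]
[ 569.1 -197.6   75. ]
[549.5 -40.7  75. ]
 s [668.6 -24.5  75. ]
 s [ 686.5 -181.    75. ]
 s [ 569.1 -195.3   75. ]
box
[634.  202.5  65. ]
[626.2  51.8  65. ]
[516.6  56.3  65. ]
[524.1 207.9  65. ]
 s [524.3 206.3  65. ]
 s [636.3 202.7  65. ]
 s [626.3  54.1  65. ]
 s [517.9  58.9  65. ]
hole [590.1 172.1  65. ] [591.5 171.7  65. ]
sq [585.2  84.2  65. ] [586.4  83.5  65. ]
block
[603.9 322.9  64. ]
[605.3 272.6  64. ]
[416.2 261.4  64. ]
[414.  312.1  64. ]
awl top (array([570.38779597, 296.86338749, 142.85522834]), np.float64(1.116218872694655))
```

```bash
cat > plan.py <<'E'
from h import *
from scipy.spatial.transform import Rotation as Ro
def rows(wps,yaw_total=0,step=45,cl=0,pos=None,R=None,extra=0):
    """wps: world TCP points; yaw_total: turn about tool z in deg spread at <=8.5/row"""
    s=arm.observe(); p=np.array(s['ee_pos']) if pos is None else np.array(pos,float); R=np.array(s['orientation']) if R is None else R
    pts=[]
    q=p
    for w in wps:
        w=np.array(w,float); n=max(1,int(np.ceil(np.linalg.norm(w-q)/step)))
        pts+= [q+(w-q)*(i+1)/n for i in range(n)]; q=w
    ny=int(np.ceil(abs(yaw_total)/8.5)) if abs(yaw_total)>.05 else 0
    out=[]
    while len(pts)<ny: pts.append(pts[-1])
    for i,w in enumerate(pts):
        d=R.T@(w-p)/10; a=yaw_total/ny if i<ny else 0
        d=np.round(d,2); a=round(a,2)
        out.append([d.tolist(),[0,0,a],cl]); p=p+R@d*10; R=R@Ro.from_rotvec([0,0,np.radians(a)]).as_matrix()
    print(len(out)); 
    for o in out: print(o,end=',\n')
def st():
    s=arm.observe(); R=np.array(s['orientation']); print('t',round(s['t'],2),'p',np.round(s['ee_pos'],1),'yawx',round(np.degrees(np.arctan2(R[1,0],R[0,0])),2),'z',np.round(R[:,2],3),'w',round(s['width'],1),'F',np.round(s['force'],1))
E
python3 - <<'E'
from plan import *
rows([(430,330,230),(500,100,230),(529,-250,220)],71.7)
E
```

```text
23
[[-2.23, 3.38, 0.01], [0, 0, 7.97], 0],
[[-1.75, 3.66, 0.01], [0, 0, 7.97], 0],
[[-1.22, 3.87, 0.01], [0, 0, 7.97], 0],
[[-0.67, 4.0, 0.01], [0, 0, 7.97], 0],
[[-0.11, 4.05, 0.01], [0, 0, 7.97], 0],
[[0.45, 4.03, 0.01], [0, 0, 7.97], 0],
[[1.01, 3.93, 0.01], [0, 0, 7.97], 0],
[[1.54, 3.75, 0.01], [0, 0, 7.97], 0],
[[2.04, 3.5, 0.01], [0, 0, 7.97], 0],
[[1.17, 3.83, 0.0], [0, 0, 0], 0],
[[1.17, 3.83, 0.01], [0, 0, 0], 0],
[[1.17, 3.83, 0.0], [0, 0, 0], 0],
[[1.17, 3.84, 0.01], [0, 0, 0], 0],
[[1.17, 3.83, 0.0], [0, 0, 0], 0],
[[1.17, 3.83, 0.01], [0, 0, 0], 0],
[[0.37, 4.37, 0.13], [0, 0, 0], 0],
[[0.36, 4.38, 0.13], [0, 0, 0], 0],
[[0.37, 4.37, 0.13], [0, 0, 0], 0],
[[0.37, 4.38, 0.13], [0, 0, 0], 0],
[[0.36, 4.37, 0.13], [0, 0, 0], 0],
[[0.37, 4.38, 0.13], [0, 0, 0], 0],
[[0.36, 4.37, 0.13], [0, 0, 0], 0],
[[0.37, 4.38, 0.13], [0, 0, 0], 0],
```

Call:
move_arm(
  motion=[
    [[-2.2,3.4,0],[0,0,8],0],
    [[-1.8,3.7,0],[0,0,8],0],
    [[-1.2,3.9,0],[0,0,8],0],
    [[-0.7,4,0],[0,0,8],0],
    [[-0.1,4.1,0],[0,0,8],0],
    [[0.5,4,0],[0,0,8],0],
    [[1,3.9,0],[0,0,8],0],
    [[1.5,3.8,0],[0,0,8],0],
    [[2,3.5,0],[0,0,8],0],
    [[1.2,3.8,0],[0,0,0],0],
    [[1.2,3.8,0],[0,0,0],0],
    [[1.2,3.8,0],[0,0,0],0],
    [[1.2,3.8,0],[0,0,0],0],
    [[1.2,3.8,0],[0,0,0],0],
    [[1.2,3.8,0],[0,0,0],0],
    [[0,0,0],[0,0,0],0],
  ],
  squeeze=30,
)

```text
t: 1.75
ee_pos: [490.6, 72.5, 227.0]
orientation: [[0.998, -0.055, -0.004], [-0.055, -0.998, -0.002], [-0.004, 0.002, -1.0]]
force: [-0.5, -0.3, 0.6]
width: 85.4
```

Run:
```python
from plan import *
st(); print(np.round(arm.observe()['joint_positions'],1))
```

```text
t 1.75 p [490.6  72.5 227. ] yawx -3.16 z [-0.004 -0.002 -1.   ] w 85.4 F [-0.5 -0.3  0.6]
[-36.3  17.2  27.3 112.4  -9.7  52.9  -7.2]
```

Call:
move_arm(
  motion=[
    [[1.2,4.5,0],[0,0,-3.2],0],
    [[1.2,4.5,0],[0,0,0],0],
    [[1.2,4.5,0],[0,0,0],0],
    [[1.2,4.5,0],[0,0,0],0],
    [[0,0,0],[0,0,0],0],
  ],
)

```text
t: 2.25
ee_pos: [537.7, -108.2, 226.4]
orientation: [[1.0, 0.009, -0.004], [0.009, -1.0, -0.001], [-0.004, 0.001, -1.0]]
force: [-0.4, -0.5, 0.9]
width: 85.4
```

Run:
```python
from plan import *
st(); import pickle
pickle.dump(P('wrist'),open('w1.pkl','wb')); f=grab_frame('wrist'); cv2.imwrite('pics/w1.png',f[:,:,::-1])
```

```text
t 2.25 p [ 537.7 -108.2  226.4] yawx 0.49 z [-0.004 -0.001 -1.   ] w 85.4 F [-0.4 -0.5  0.9]
```

View pics/w1.png

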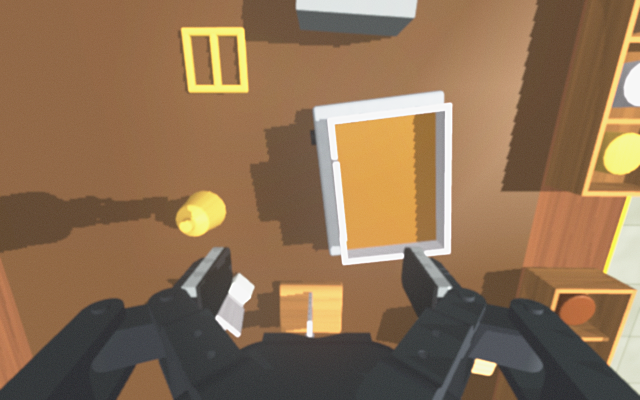

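Wrist view: the pan rim runs from (330,122) to (346,262). The tab's top edge is the wider strip from about (334,160) downward. Enlarging it.

Run:
```python
from h import *
f=cv2.imread('pics/w1.png')[:,:,::-1]
crop('',300,90,160,180,4,'w1c.png',f)
crop('',310,140,60,130,6,'w1d.png',f)
```

```text
(no output)
```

View pics/w1d.png

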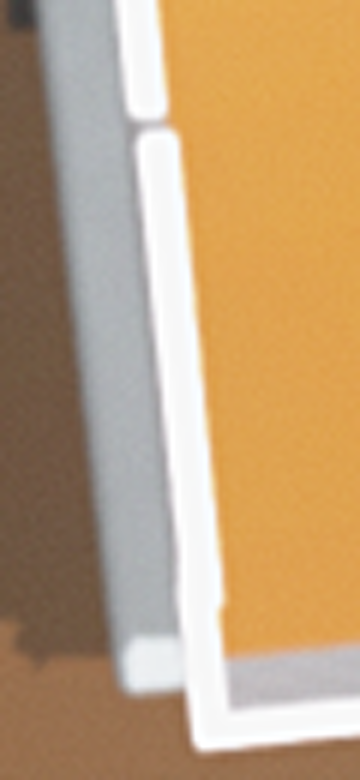

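Run:
```python
from h import *
import pickle
p=pickle.load(open('w1.pkl','rb'))
q=lambda x,y:((x+.5)/6+310-.5,(y+.5)/6+140-.5)
a=onz('w',q(157,128),100,p);b=onz('w',q(204,607),100,p)
print(a,b,(a+b)/2,np.linalg.norm(a-b),np.degrees(np.arctan2(-(b-a)[0]*-1,-(b-a)[1])))
# check with top/side images
for n in('top','side'): print(n,proj(n,[a,b]))
```

```text
[554.68820557 -76.14078461 100.        ] [ 564.75776001 -157.38578404  100.        ] [ 559.72298279 -116.76328433  100.        ] 81.86663459323492 7.065243581703623
top [[340.93426742 195.37804597]
 [375.70652855 190.10596212]]
side [[315.04885746 208.54201982]
 [321.28578025 232.4165523 ]]
```

Call:
move_arm(
  motion=[
    [[-0.3,4.5,0],[0,0,0.5],0],
    [[-0.3,4.5,0],[0,0,0],0],
    [[-0.3,4,0],[0,0,0],0],
    [[0,0,0],[0,0,0],0],
  ],
)

```text
t: 2.7
ee_pos: [530.9, -229.2, 223.9]
orientation: [[1.0, 0.015, -0.007], [0.015, -1.0, 0.006], [-0.007, -0.006, -1.0]]
force: [1.0, -0.7, -0.3]
width: 85.1
```

Run:
```python
from plan import *
st(); import pickle
pickle.dump(P('wrist'),open('w2.pkl','wb')); f=grab_frame('wrist'); cv2.imwrite('pics/w2.png',f[:,:,::-1])
crop('',240,160,160,130,5,'w2c.png',f)
```

```text
t 2.7 p [ 530.9 -229.2  223.9] yawx 0.84 z [-0.007  0.006 -1.   ] w 85.1 F [ 1.  -0.7 -0.3]
```

View pics/w2c.png

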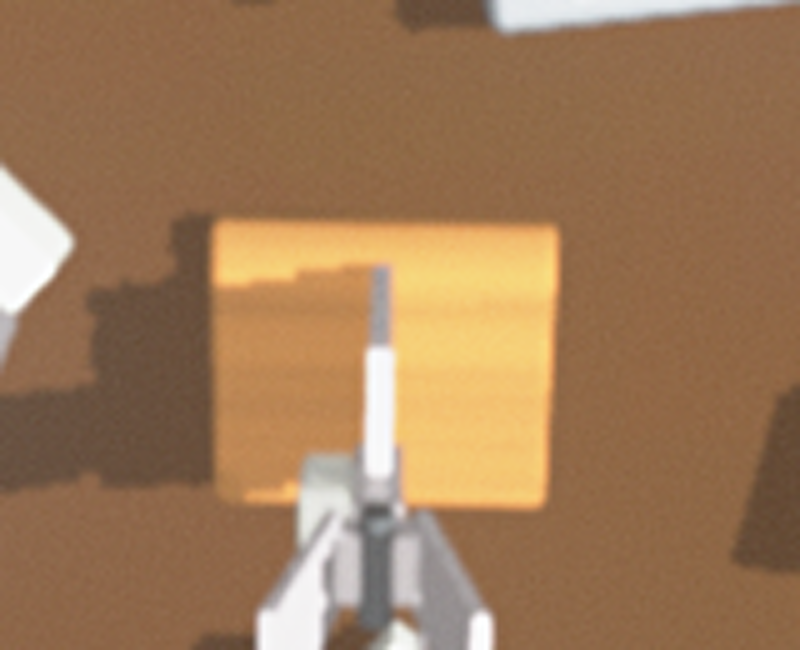

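Run:
```python
from h import *
import pickle
p=pickle.load(open('w2.pkl','rb'))
q=lambda x,y:((x+.5)/5+240-.5,(y+.5)/5+160-.5)
for n,c,z in [('plate +y',(380,347),75),('jaw edge',(378,470),75),('hinge end',(378,520),95),('hL top +y',(262,612),136),('hR top +y',(492,615),136),('footTL',(212,220),14),('footTR',(558,226),14)]:
    print(n,np.round(onz('w',q(*c),z,p),1))
```

```text
plate +y [ 529.1 -273.7   75. ]
jaw edge [ 529.1 -303.1   75. ]
hinge end [ 529.3 -304.7   95. ]
hL top +y [ 508.6 -301.7  136. ]
hR top +y [ 550.5 -301.5  136. ]
footTL [ 485.2 -263.5   14. ]
footTR [ 574.  -263.8   14. ]
```

Call:
move_arm(
  motion=[
    [[-0.2,4.3,0],[0,0,0.8],0],
    [[0,4.3,0],[0,0,0],0],
    [[0,0,1],[0,0,0],0],
    [[0,0,3],[0,0,0],0],
    [[0,0,3],[0,0,0],0],
    [[0,0,0],[0,0,0],0],
  ],
)

```text
t: 3.35
ee_pos: [537.2, -294.5, 148.8]
orientation: [[1.0, 0.022, -0.006], [0.022, -1.0, 0.02], [-0.006, -0.02, -1.0]]
force: [-0.7, 0.9, -0.2]
width: 85.2
```

Run:
```python
from plan import *
st()
```

```text
t 3.35 p [ 537.2 -294.5  148.8] yawx 1.28 z [-0.006  0.02  -1.   ] w 85.2 F [-0.7  0.9 -0.2]
```

Run:
```python
from plan import *
st(); print(np.round(arm.observe()['joint_positions'],1))
```

```text
t 3.35 p [ 537.2 -294.5  148.8] yawx 1.28 z [-0.006  0.02  -1.   ] w 85.2 F [-0.7  0.9 -0.2]
[  5.6  35.5  27.5  98.3 -21.   52.1  43.4]
```

Call:
move_arm(
  motion=[
    [[-0.8,1,0],[-1,0,1.2],0],
    [[0,0,0],[0,0,0],0],
  ],
)

```text
t: 3.55
ee_pos: [530.3, -302.1, 149.6]
orientation: [[1.0, 0.004, -0.006], [0.004, -1.0, 0.003], [-0.006, -0.003, -1.0]]
force: [0.3, -0.8, -0.0]
width: 85.5
```

Run:
```python
from plan import *
st(); print(np.round(arm.observe()['joint_positions'],1))
```

```text
t 3.55 p [ 530.3 -302.1  149.6] yawx 0.21 z [-0.006  0.003 -1.   ] w 85.5 F [ 0.3 -0.8 -0. ]
[  5.3  35.2  28.4  99.2 -20.6  51.3  42.7]
```

Call:
move_arm(
  motion=[
    [[-0.1,1.3,0],[0,0,0.2],0],
    [[0,0,2],[0,0,0],0],
    [[0,0,2],[0,0,0],0],
    [[0,0,0],[0,0,0],0],
  ],
)

```text
t: 3.95
ee_pos: [532.7, -319.1, 114.8]
orientation: [[1.0, -0.0, 0.004], [-0.0, -1.0, -0.002], [0.004, 0.002, -1.0]]
force: [-0.3, 0.3, -0.2]
width: 85.3
```

Run:
```python
from plan import *
st()
f=grab_frame('side'); crop('',240,250,140,110,5,'s3.png',f)
```

```text
t 3.95 p [ 532.7 -319.1  114.8] yawx -0.0 z [ 0.004 -0.002 -1.   ] w 85.3 F [-0.3  0.3 -0.2]
```

View pics/s3.png

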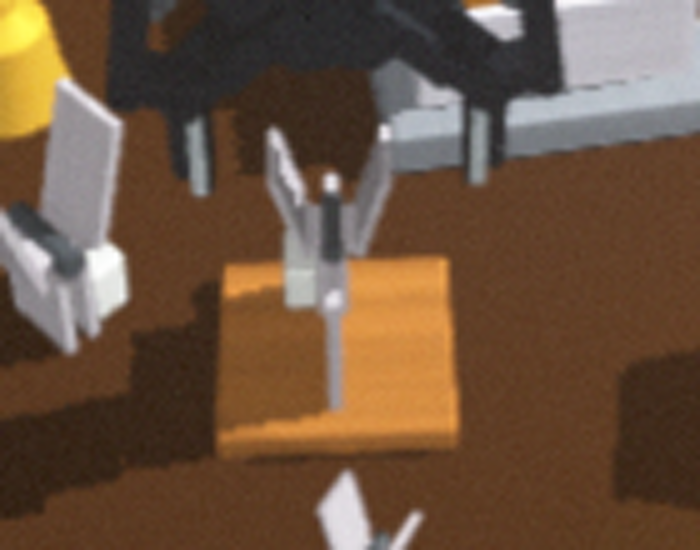

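Call:
move_arm(
  motion=[
    [[-0.3,-0.4,1.2],[0,0,0],0],
    [[0,0,0],[0,0,0],0],
    [[0,0,0.3],[0,0,0],0],
    [[0,0,0],[0,0,0],0],
  ],
)

```text
t: 4.4
ee_pos: [532.1, -317.3, 103.6]
orientation: [[1.0, -0.001, 0.01], [-0.001, -1.0, -0.006], [0.01, 0.006, -1.0]]
force: [-0.9, -0.0, -0.1]
width: 85.4
```

Run:
```python
from plan import *
st()
```

```text
t 4.4 p [ 532.1 -317.3  103.6] yawx -0.05 z [ 0.01  -0.006 -1.   ] w 85.4 F [-0.9 -0.  -0.1]
```

Call:
move_arm(
  motion=[
    [[-0.3,-0.2,0.4],[0,-0.6,0],0],
    [[0,0,0],[0,0,0],0],
  ],
)

```text
t: 4.6
ee_pos: [529.2, -315.2, 99.8]
orientation: [[1.0, -0.001, -0.0], [-0.001, -1.0, -0.006], [-0.0, 0.006, -1.0]]
force: [0.7, 0.1, 0.2]
width: 85.4
```

Run:
```python
from plan import *
st();st()
```

```text
t 4.6 p [ 529.2 -315.2   99.8] yawx -0.04 z [-0.    -0.006 -1.   ] w 85.4 F [0.7 0.1 0.2]
t 4.6 p [ 529.2 -315.2   99.8] yawx -0.04 z [-0.    -0.006 -1.   ] w 85.4 F [0.7 0.1 0.2]
```

Call:
move_arm(
  motion=[
    [[0,0,0],[0,0,0],150],
    [[0,0,0],[0,0,0],200],
    [[0,0,0],[0,0,0],255],
    [[0,0,0],[0,0,0],255],
    [[0,0,0],[0,0,0],255],
    [[0,0,0],[0,0,0],255],
    [[0,0,0],[0,0,0],255],
    [[0,0,0],[0,0,0],255],
  ],
  squeeze=30,
)

```text
t: 5.4
ee_pos: [529.3, -315.2, 99.8]
orientation: [[1.0, -0.001, -0.0], [-0.001, -1.0, -0.006], [-0.0, 0.006, -1.0]]
force: [0.0, 0.3, -1.1]
width: 21.1
```

Run:
```python
from plan import *
st()
f=grab_frame('side'); crop('',240,250,140,110,5,'s4.png',f)
```

```text
t 5.4 p [ 529.3 -315.2   99.8] yawx -0.03 z [-0.    -0.006 -1.   ] w 21.1 F [ 0.   0.3 -1.1]
```

View pics/s4.png

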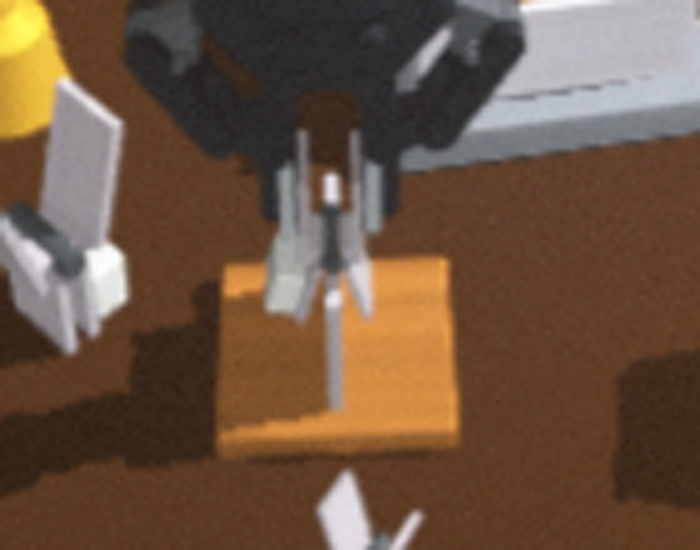

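Call:
move_arm(
  motion=[
    [[0,0,-1],[0,0,0],255],
    [[0,0,-2],[0,0,0],255],
    [[0,0,-2],[0,0,0],255],
    [[0,0,-1.5],[0,0,0],255],
    [[0,0,0],[0,0,0],255],
  ],
)

```text
t: 5.95
ee_pos: [529.1, -315.0, 169.1]
orientation: [[1.0, -0.001, -0.001], [-0.001, -1.0, -0.006], [-0.001, 0.006, -1.0]]
force: [-0.6, -0.8, -1.8]
width: 20.8
```

Run:
```python
from plan import *
st()
f=grab_frame('side'); crop('',240,210,140,150,5,'s5.png',f)
rows([(560.3,-117,170)],-7.1,step=30,cl=255)
```

```text
t 5.95 p [ 529.1 -315.   169.1] yawx -0.06 z [-0.001 -0.006 -1.   ] w 20.8 F [-0.6 -0.8 -1.8]
7
[[0.45, -2.82, -0.05], [0, 0, -7.1], 255],
[[0.79, -2.75, -0.04], [0, 0, 0], 255],
[[0.8, -2.75, -0.05], [0, 0, 0], 255],
[[0.79, -2.74, -0.04], [0, 0, 0], 255],
[[0.8, -2.75, -0.05], [0, 0, 0], 255],
[[0.79, -2.75, -0.04], [0, 0, 0], 255],
[[0.8, -2.74, -0.05], [0, 0, 0], 255],
```

View pics/s5.png

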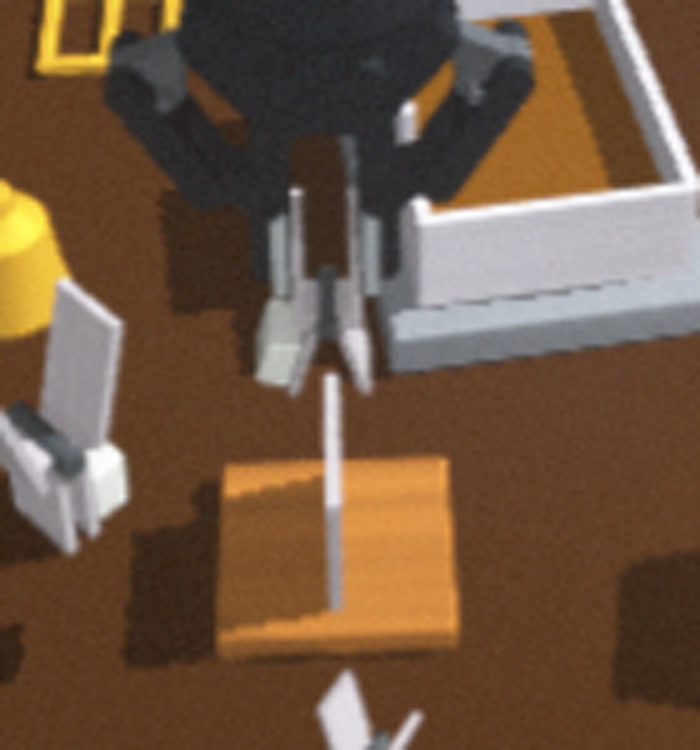

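Call:
move_arm(
  motion=[
    [[0.5,-2.8,0],[0,0,-7],255],
    [[0.8,-2.8,0],[0,0,0],255],
    [[0.8,-2.8,0],[0,0,0],255],
    [[0.8,-2.8,0],[0,0,0],255],
    [[0.8,-2.8,0],[0,0,0],255],
    [[0.8,-2.8,0],[0,0,0],255],
    [[0.6,-1.8,0],[0,0,0],255],
    [[0,0,0],[0,0,0],255],
    [[0,0,0],[0,0,0],255],
  ],
)

```text
t: 6.9
ee_pos: [555.6, -116.8, 159.2]
orientation: [[0.992, 0.124, -0.013], [0.124, -0.992, -0.005], [-0.013, 0.003, -1.0]]
force: [-0.5, -0.1, -0.8]
width: 21.1
```

Run:
```python
from plan import *
st()
for c in [(295,390),(368,390)]:
    o,d=ray('side',((c[0]+.5)/5+240-.5,(c[1]+.5)/5+210-.5)); print(np.round(o+d*(-327-o[1])/d[1],1))
f=grab_frame('side'); crop('',260,150,140,130,5,'s6.png',f)
```

```text
t 6.9 p [ 555.6 -116.8  159.2] yawx 7.15 z [-0.013 -0.005 -1.   ] w 21.1 F [-0.5 -0.1 -0.8]
[ 517.5 -327.   128.6]
[ 542.3 -327.   127.2]
```

View pics/s6.png

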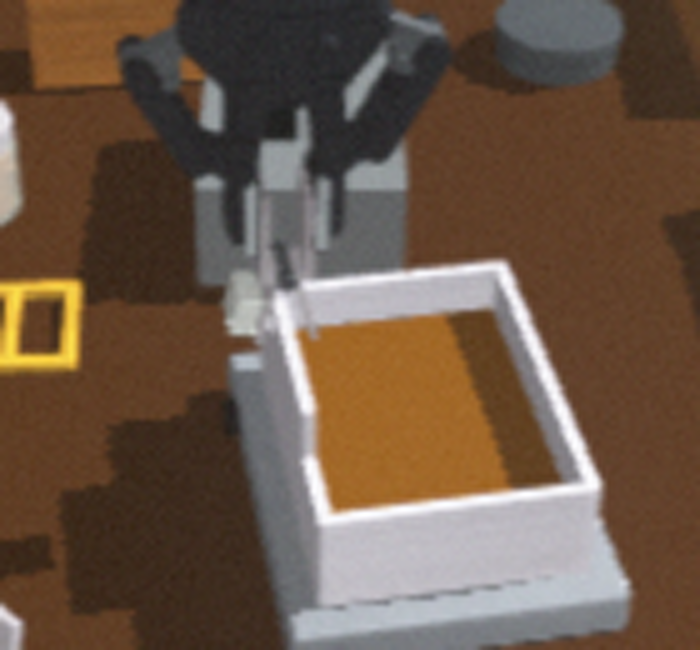

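Call:
move_arm(
  motion=[
    [[0.45,0.1,0.5],[0,0.7,0],255],
    [[0,0,0],[0,0,0],255],
  ],
)

```text
t: 7.15
ee_pos: [559.8, -119.8, 153.5]
orientation: [[0.993, 0.121, -0.0], [0.121, -0.993, -0.004], [-0.001, 0.004, -1.0]]
force: [-0.3, 0.0, -0.7]
width: 21.4
```

Run:
```python
from plan import *
st()
f=grab_frame('wrist'); crop('',220,180,200,150,4,'w7.png',f)
```

```text
t 7.15 p [ 559.8 -119.8  153.5] yawx 6.95 z [-0.    -0.004 -1.   ] w 21.4 F [-0.3  0.  -0.7]
```

View pics/w7.png

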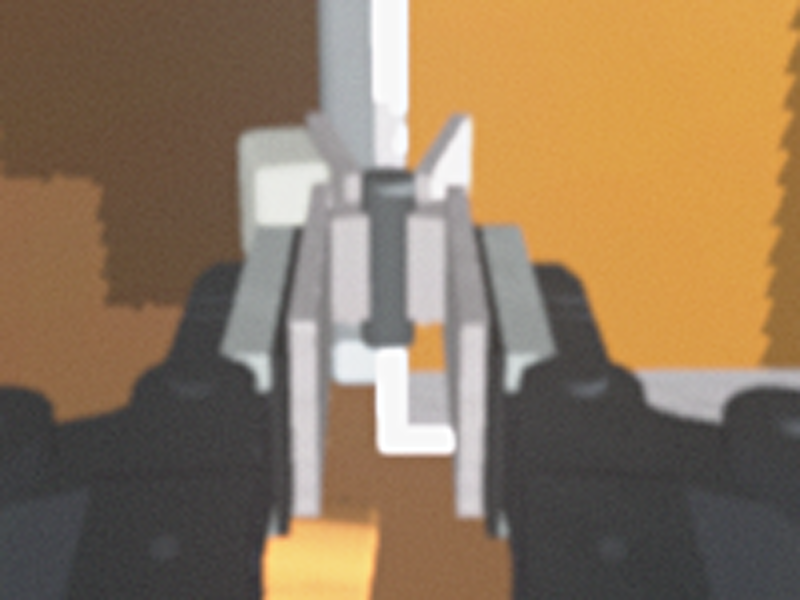

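The jaws are open astride the tab: tab centre is at column ~390 and jaw centre at ~388 in the crop. Lowering.

Call:
move_arm(
  motion=[
    [[0,-0.1,1],[0,0,0],255],
    [[0,0,1],[0,0,0],255],
    [[0,0,0.5],[0,0,0],255],
    [[0,0,0],[0,0,0],255],
  ],
)

```text
t: 7.6
ee_pos: [558.9, -120.9, 126.2]
orientation: [[0.993, 0.118, -0.001], [0.118, -0.993, -0.005], [-0.002, 0.005, -1.0]]
force: [0.7, -0.5, -1.3]
width: 20.9
```

Run:
```python
from plan import *
st()
f=grab_frame('side'); crop('',260,150,140,130,5,'s8.png',f)
```

```text
t 7.6 p [ 558.9 -120.9  126.2] yawx 6.78 z [-0.001 -0.005 -1.   ] w 20.9 F [ 0.7 -0.5 -1.3]
```

View pics/s8.png

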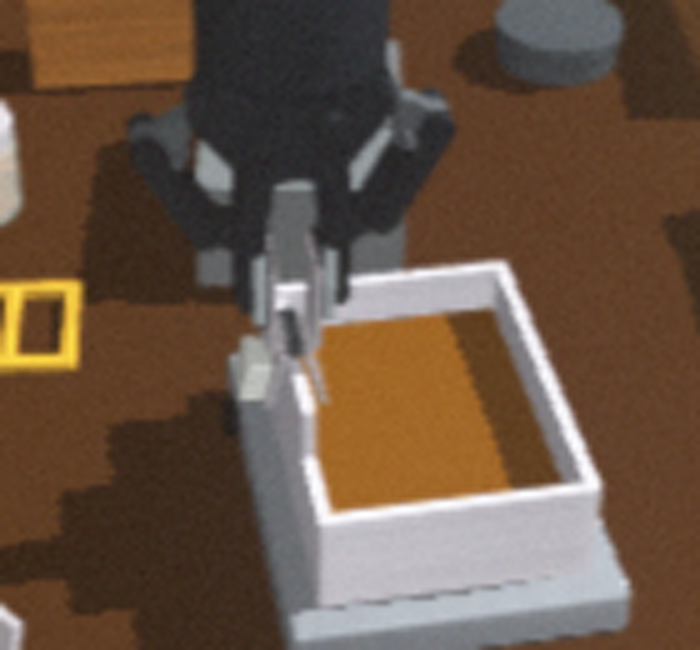

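Call:
move_arm(
  motion=[
    [[0.15,0,0],[0,0,0],255],
    [[0,0,0],[0,0,0],200],
    [[0,0,0],[0,0,0],180],
    [[0,0,0],[0,0,0],160],
    [[0,0,0],[0,0,0],140],
    [[0,0,0],[0,0,0],110],
    [[0,0,0],[0,0,0],60],
    [[0,0,0],[0,0,0],60],
    [[0,0,0],[0,0,0],60],
    [[0,0,0],[0,0,0],60],
  ],
)

```text
t: 8.65
ee_pos: [561.9, -120.8, 127.9]
orientation: [[0.993, 0.118, 0.002], [0.118, -0.993, -0.005], [0.001, 0.005, -1.0]]
force: [-0.2, 0.5, 0.4]
width: 65.0
```

Run:
```python
from plan import *
st()
f=grab_frame('side'); crop('',260,150,140,130,5,'s9.png',f)
f=grab_frame('wrist'); crop('',220,150,200,150,4,'w9.png',f)
```

```text
t 8.65 p [ 561.9 -120.8  127.9] yawx 6.8 z [ 0.002 -0.005 -1.   ] w 65.0 F [-0.2  0.5  0.4]
```

View pics/s9.png

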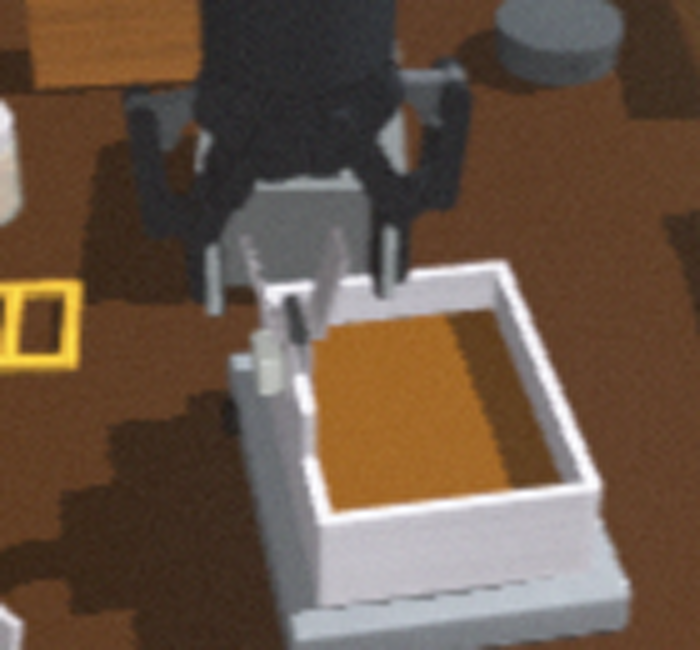

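View pics/w9.png

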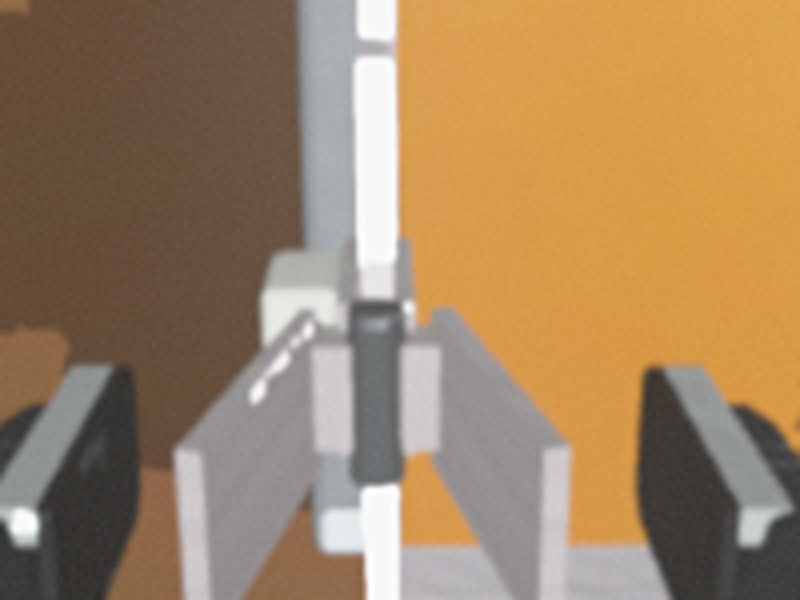

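The clip sits upright on the tab, hinge aligned with the tab's top edge, and the fingers are clear of it. Retreating upward and on to the awl.

Call:
move_arm(
  motion=[
    [[0,0,0],[0,0,0],30],
    [[0,0,-2],[0,0,0],30],
    [[0,0,-4],[0,0,0],30],
    [[0,0,-4],[0,0,0],30],
    [[0,0,0],[0,0,0],0],
  ],
)

```text
t: 9.25
ee_pos: [560.7, -120.3, 230.0]
orientation: [[0.993, 0.118, -0.002], [0.118, -0.993, -0.005], [-0.002, 0.005, -1.0]]
force: [0.3, 0.0, -0.2]
width: 85.1
```

Run:
```python
from plan import *
st()
f=grab_frame('side'); crop('',260,150,140,130,5,'s10.png',f)
rows([(565,200,232)],-83,step=35,cl=0)
```

```text
t 9.25 p [ 560.7 -120.3  230. ] yawx 6.77 z [-0.002 -0.005 -1.   ] w 85.1 F [ 0.3  0.  -0.2]
10
[[0.43, -3.17, -0.06], [0, 0, -8.3], 0],
[[0.89, -3.07, -0.06], [0, 0, -8.3], 0],
[[1.32, -2.91, -0.05], [0, 0, -8.3], 0],
[[1.73, -2.69, -0.06], [0, 0, -8.3], 0],
[[2.1, -2.42, -0.06], [0, 0, -8.3], 0],
[[2.42, -2.08, -0.06], [0, 0, -8.3], 0],
[[2.7, -1.72, -0.06], [0, 0, -8.3], 0],
[[2.92, -1.3, -0.06], [0, 0, -8.3], 0],
[[3.08, -0.87, -0.05], [0, 0, -8.3], 0],
[[3.17, -0.42, -0.06], [0, 0, -8.3], 0],
```

View pics/s10.png

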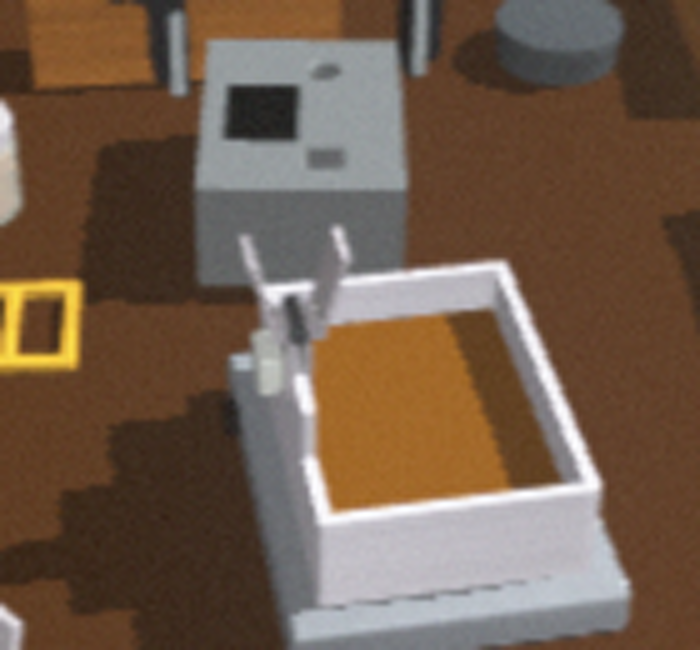

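Clip free-standing and upright on the tab. Moving to the awl/box area.

Call:
move_arm(
  motion=[
    [[0.4,-3.2,0],[0,0,-8.3],0],
    [[0.9,-3.1,0],[0,0,-8.3],0],
    [[1.3,-2.9,0],[0,0,-8.3],0],
    [[1.7,-2.7,0],[0,0,-8.3],0],
    [[2.1,-2.4,0],[0,0,-8.3],0],
    [[2.4,-2.1,0],[0,0,-8.3],0],
    [[2.7,-1.7,0],[0,0,-8.3],0],
    [[2.9,-1.3,0],[0,0,-8.3],0],
    [[3.1,-0.9,0],[0,0,-8.3],0],
    [[3.2,-0.4,0],[0,0,-8.3],0],
    [[0,0,0],[0,0,0],0],
    [[0,0,0],[0,0,0],0],
  ],
)

```text
t: 10.5
ee_pos: [548.8, 211.7, 211.6]
orientation: [[-0.049, 0.999, -0.025], [0.999, 0.049, -0.008], [-0.007, -0.025, -1.0]]
force: [0.3, -0.2, -0.4]
width: 85.7
```

Run:
```python
from plan import *
st(); print(np.round(arm.observe()['joint_positions'],1))
import pickle
pickle.dump(P('wrist'),open('w11.pkl','wb')); f=grab_frame('wrist'); cv2.imwrite('pics/w11.png',f[:,:,::-1])
```

```text
t 10.5 p [548.8 211.7 211.6] yawx 92.79 z [-0.025 -0.008 -1.   ] w 85.7 F [ 0.3 -0.2 -0.4]
[-29.4  26.8   5.4  97.9  -3.1  57.   70. ]
```

View pics/w11.png

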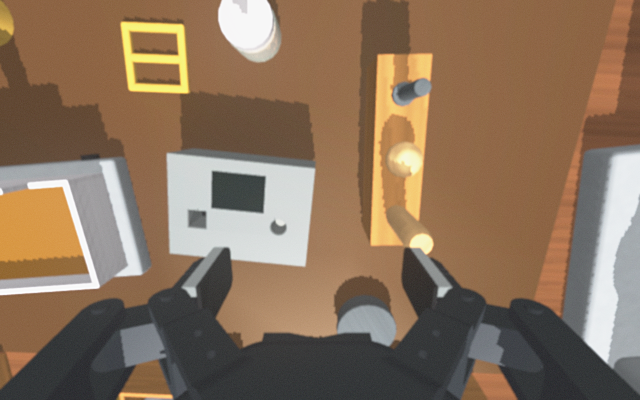

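Wrist view: awl handle top at ~(424,242), round hole at ~(279,227). Enlarging both.

Run:
```python
from h import *
f=cv2.imread('pics/w11.png')[:,:,::-1]
a=cv2.resize(f[140:275,160:320],None,fx=4,fy=4,interpolation=cv2.INTER_CUBIC)
cv2.imwrite('pics/w11a.png',a[:,:,::-1])
crop('',370,40,80,220,3.5,'w11b.png',f) if 0 else cv2.imwrite('pics/w11b.png',cv2.resize(f[190:260,370:450],None,fx=7,fy=7,interpolation=cv2.INTER_CUBIC)[:,:,::-1])
```

```text
(no output)
```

View pics/w11a.png

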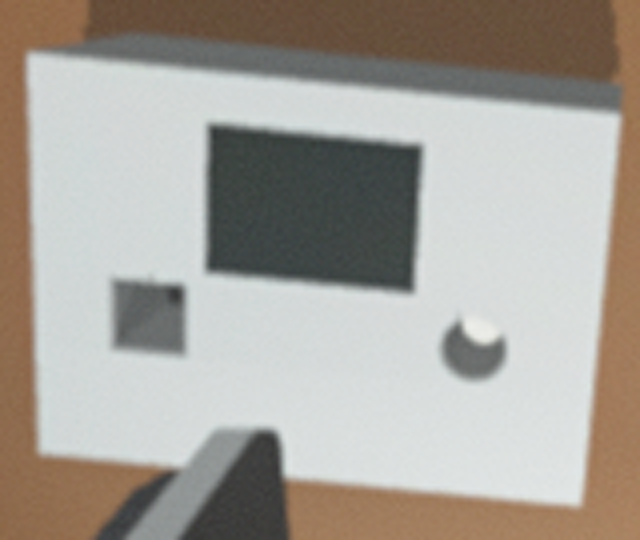

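View pics/w11b.png

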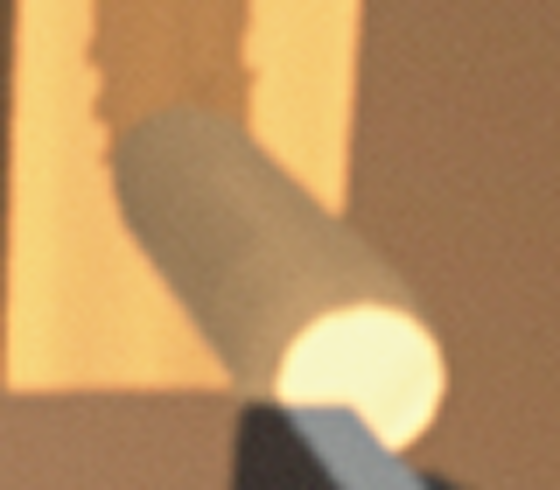

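Run:
```python
from h import *
import pickle
p=pickle.load(open('w11.pkl','rb'))
a=lambda x,y:((x+.5)/4+160-.5,(y+.5)/4+140-.5)
b=lambda x,y:((x+.5)/7+370-.5,(y+.5)/7+190-.5)
print('hole',onz('w',a(474,348),65,p),'button',onz('w',a(482,328),43,p))
print('boxcorners',[np.round(onz('w',a(*c),65,p),1).tolist() for c in [(28,53),(619,113),(581,505),(39,455)]])
print('awl top',onz('w',b(360,388),143,p), 'base', onz('w',b(180,170),64,p))
```

```text
hole [589.37217671 172.20557403  65.        ] button [591.25900094 171.52850253  43.        ]
boxcorners [[516.2, 58.8, 65.0], [524.2, 208.2, 65.0], [634.2, 202.7, 65.0], [626.7, 52.6, 65.0]]
awl top [570.47254293 296.61185064 143.        ] base [569.12568394 296.33442355  64.        ]
```

Call:
move_arm(
  motion=[
    [[2.8,0.8,0],[-1.4,0.5,0],0],
    [[2.8,0.9,0],[0,0,0],0],
    [[2.8,0.8,0],[0,0,0],0],
    [[0,0,0],[0,0,0],0],
    [[0,0,0],[0,0,0],0],
  ],
)

```text
t: 11.05
ee_pos: [571.1, 291.3, 208.3]
orientation: [[-0.034, 0.999, -0.003], [0.999, 0.034, -0.003], [-0.003, -0.003, -1.0]]
force: [-0.0, -0.4, 0.1]
width: 85.2
```

Run:
```python
from plan import *
st(); rows([(570.2,296.6,170)],0,step=60)
```

```text
t 11.05 p [571.1 291.3 208.3] yawx 91.92 z [-0.003 -0.003 -1.   ] w 85.2 F [-0.  -0.4  0.1]
1
[[0.54, -0.05, 3.83], [0, 0, 0], 0],
```

Call:
move_arm(
  motion=[
    [[0.5,-0.1,2.5],[0,0,0],0],
    [[0,0,2.5],[0,0,0],0],
    [[0,0,2],[0,0,0],0],
    [[0,0,0],[0,0,0],0],
  ],
)

```text
t: 11.45
ee_pos: [571.1, 288.9, 136.6]
orientation: [[-0.024, 1.0, -0.002], [1.0, 0.024, -0.005], [-0.005, -0.002, -1.0]]
force: [0.0, -0.6, -1.1]
width: 85.6
```

Run:
```python
from plan import *
st(); rows([(570.2,296.6,90)],0,step=60)
f=grab_frame('wrist'); cv2.imwrite('pics/w12.png',f[:,:,::-1])
```

```text
t 11.45 p [571.1 288.9 136.6] yawx 91.35 z [-0.002 -0.005 -1.   ] w 85.6 F [ 0.  -0.6 -1.1]
1
[[0.79, -0.07, 4.65], [0, 0, 0], 0],
```

View pics/w12.png

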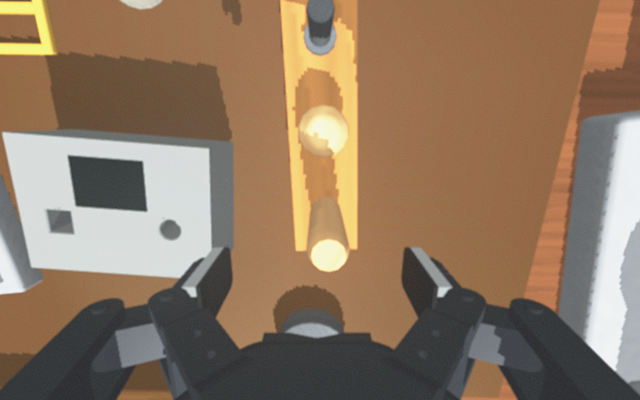

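Call:
move_arm(
  motion=[
    [[0.8,-0.1,0.5],[0,0,0],0],
    [[0,0,0],[0,0,0],0],
    [[0,0,1.5],[0,0,0],0],
    [[0,0,1.5],[0,0,0],0],
    [[0,0,0],[0,0,0],0],
  ],
)

```text
t: 12.0
ee_pos: [573.6, 297.2, 104.5]
orientation: [[-0.021, 1.0, 0.006], [1.0, 0.021, -0.002], [-0.002, 0.006, -1.0]]
force: [-0.9, 0.1, -0.2]
width: 85.4
```

Run:
```python
from plan import *
st(); rows([(570.2,296.6,90)],0,step=60)
```

```text
t 12.0 p [573.6 297.2 104.5] yawx 91.19 z [ 0.006 -0.002 -1.   ] w 85.4 F [-0.9  0.1 -0.2]
1
[[-0.05, -0.35, 1.45], [0, 0, 0], 0],
```

Call:
move_arm(
  motion=[
    [[0,-0.3,0.9],[0.3,0,0],0],
    [[0,0,0],[0,0,0],0],
    [[0,-0.1,0.2],[0,0,0],0],
    [[0,0,0],[0,0,0],0],
  ],
)

```text
t: 12.4
ee_pos: [569.0, 296.9, 91.9]
orientation: [[-0.021, 1.0, -0.001], [1.0, 0.021, -0.003], [-0.003, -0.001, -1.0]]
force: [0.2, 0.8, 0.6]
width: 85.6
```

Run:
```python
from plan import *
st(); rows([(570.2,296.6,92)],0,step=60)
```

```text
t 12.4 p [569.  296.9  91.9] yawx 91.19 z [-0.001 -0.003 -1.   ] w 85.6 F [0.2 0.8 0.6]
1
[[-0.03, 0.12, -0.01], [0, 0, 0], 0],
```

Call:
move_arm(
  motion=[
    [[0,0.1,0],[0,0,0],100],
    [[0,0,0],[0,0,0],160],
    [[0,0,0],[0,0,0],255],
    [[0,0,0],[0,0,0],255],
    [[0,0,0],[0,0,0],255],
    [[0,0,0],[0,0,0],255],
    [[0,0,0],[0,0,0],255],
    [[0,0,0],[0,0,0],255],
  ],
  squeeze=60,
)

```text
t: 13.2
ee_pos: [570.7, 297.1, 92.9]
orientation: [[-0.021, 1.0, 0.0], [1.0, 0.021, -0.002], [-0.002, 0.0, -1.0]]
force: [0.0, 0.2, -0.7]
width: 22.8
```

Run:
```python
from plan import *
st()
f=grab_frame('side'); crop('',240,80,160,120,5,'s13.png',f)
```

```text
t 13.2 p [570.7 297.1  92.9] yawx 91.18 z [ 0.    -0.002 -1.   ] w 22.8 F [ 0.   0.2 -0.7]
```

View pics/s13.png

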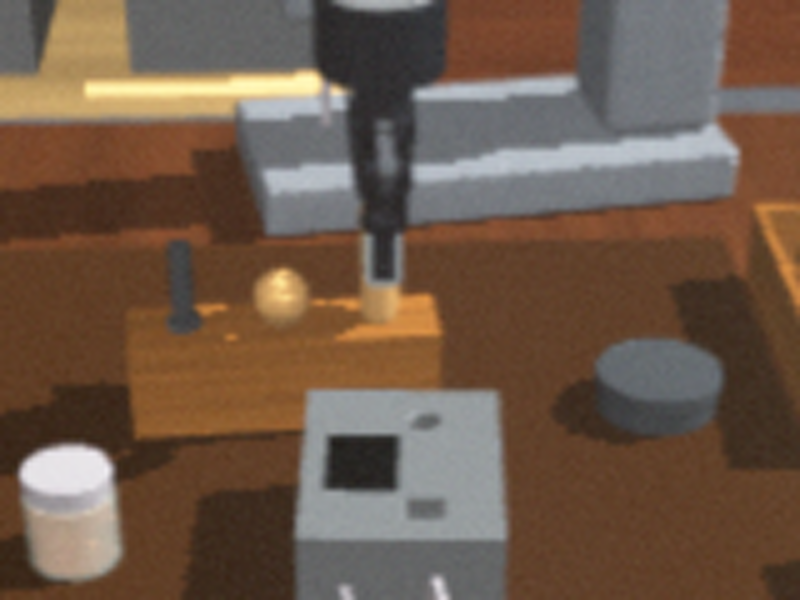

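Call:
move_arm(
  motion=[
    [[0,0,-0.5],[0,0,0],255],
    [[0,0,-1],[0,0,0],255],
    [[0,0,-1],[0,0,0],255],
    [[0,0,0],[0,0,0],255],
  ],
)

```text
t: 13.65
ee_pos: [571.0, 297.3, 120.4]
orientation: [[-0.021, 1.0, 0.001], [1.0, 0.021, -0.002], [-0.002, 0.001, -1.0]]
force: [0.2, 0.9, -0.6]
width: 22.6
```

Run:
```python
from plan import *
st()
```

```text
t 13.65 p [571.  297.3 120.4] yawx 91.18 z [ 0.001 -0.002 -1.   ] w 22.6 F [ 0.2  0.9 -0.6]
```

Call:
move_arm(
  motion=[
    [[0,0,-1.5],[0,0,0],255],
    [[0,0,-1.5],[0,0,0],255],
    [[0,0,-1.5],[0,0,0],255],
    [[0,0,-1.5],[0,0,0],255],
    [[0,0,-0.5],[0,0,0],255],
    [[0,0,0],[0,0,0],255],
  ],
)

```text
t: 14.25
ee_pos: [571.9, 297.9, 193.9]
orientation: [[-0.02, 1.0, 0.004], [1.0, 0.02, 0.001], [0.0, 0.004, -1.0]]
force: [0.7, -0.3, -0.6]
width: 22.9
```

Run:
```python
from plan import *
st()
f=grab_frame('side'); crop('',240,60,160,120,5,'s14.png',f)
rows([(590,172,190)],0,step=25,cl=255)
```

```text
t 14.25 p [571.9 297.9 193.9] yawx 91.17 z [ 0.004  0.001 -1.   ] w 22.9 F [ 0.7 -0.3 -0.6]
6
[[-2.1, 0.26, 0.06], [0, 0, 0], 255],
[[-2.11, 0.26, 0.06], [0, 0, 0], 255],
[[-2.1, 0.26, 0.06], [0, 0, 0], 255],
[[-2.1, 0.26, 0.06], [0, 0, 0], 255],
[[-2.11, 0.26, 0.06], [0, 0, 0], 255],
[[-2.1, 0.25, 0.06], [0, 0, 0], 255],
```

View pics/s14.png

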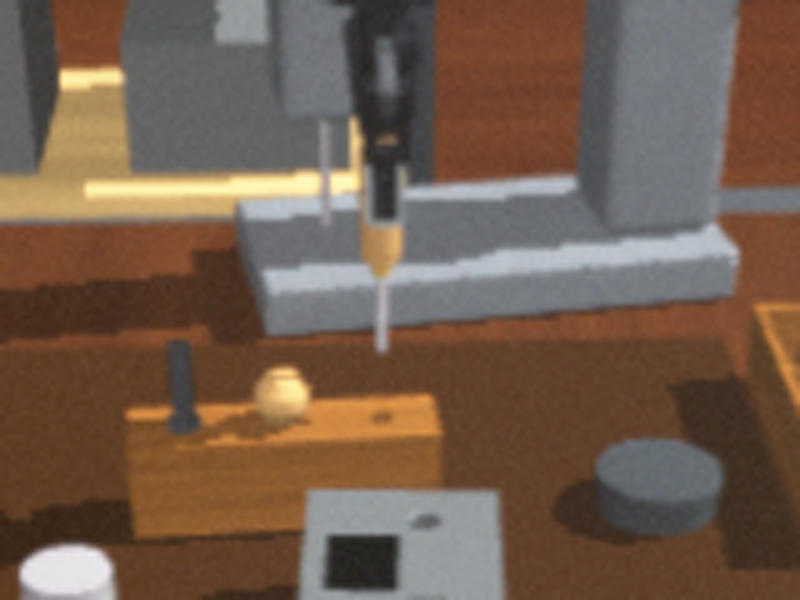

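The awl is out of its hole and upright, with the tip at crop (381,350). Moving over the round hole.

Call:
move_arm(
  motion=[
    [[-2.1,0.3,0],[0,0,0],255],
    [[-2.1,0.3,0],[0,0,0],255],
    [[-2.1,0.3,0],[0,0,0],255],
    [[-2.1,0.3,0],[0,0,0],255],
    [[-2.1,0.3,0],[0,0,0],255],
    [[-1.8,0.2,0],[0,0,0],255],
    [[0,0,0],[0,0,0],255],
    [[0,0,0],[0,0,0],255],
  ],
)

```text
t: 15.1
ee_pos: [588.0, 171.7, 187.6]
orientation: [[-0.023, 1.0, -0.005], [1.0, 0.023, -0.002], [-0.002, -0.005, -1.0]]
force: [0.1, -0.7, -1.3]
width: 22.8
```

Run:
```python
from plan import *
import pickle
st()
pickle.dump((P('wrist'),arm.observe()['ee_pos']),open('w15.pkl','wb'));f=grab_frame('wrist'); crop('',240,180,160,120,5,'w15.png',f)
st();f=grab_frame('side'); crop('',270,90,120,90,6,'s15.png',f)
f=grab_frame('top'); crop('',190,150,120,90,6,'t15.png',f)
st()
```

```text
t 15.1 p [588.  171.7 187.6] yawx 91.33 z [-0.005 -0.002 -1.   ] w 22.8 F [ 0.1 -0.7 -1.3]
t 15.15 p [588.  171.6 187.6] yawx 91.34 z [-0.005 -0.003 -1.   ] w 22.9 F [-0.2 -0.2 -0.9]
t 15.25 p [588.1 172.4 187.9] yawx 91.42 z [-0.005 -0.002 -1.   ] w 22.3 F [-0.1  0.1 -0.4]
```

View pics/w15.png

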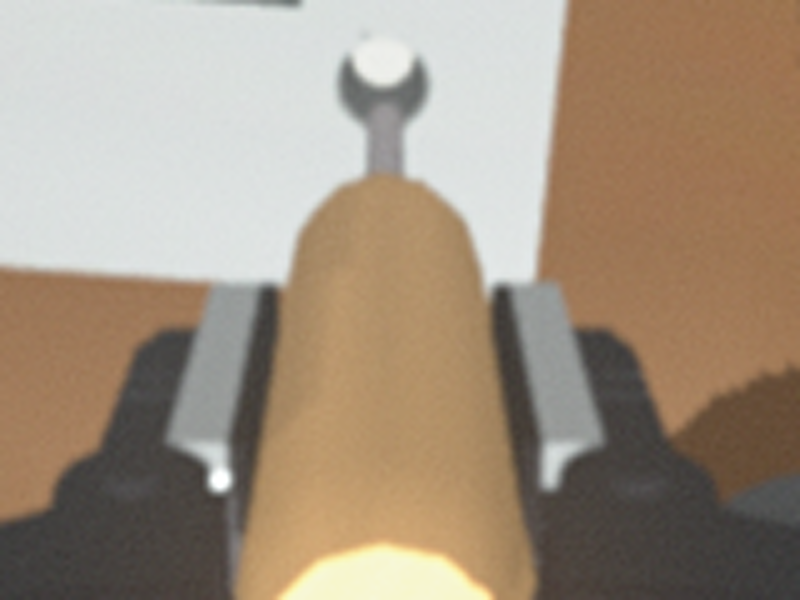

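View pics/s15.png

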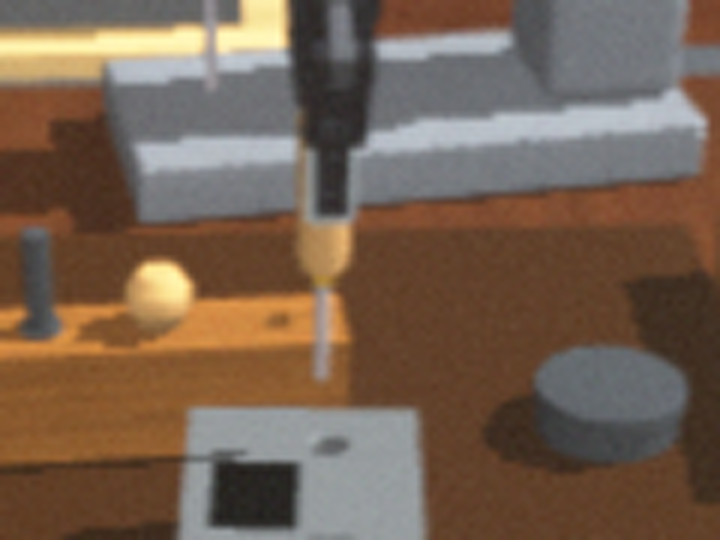

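Run:
```python
from h import *
import pickle
p,e=pickle.load(open('w15.pkl','rb'))
w=lambda x,y:((x+.5)/5+240-.5,(y+.5)/5+180-.5)
s=lambda x,y:((x+.5)/6+270-.5,(y+.5)/6+90-.5)
print('hole',onz('w',w(384,82),65,p), onz('side',s(331,446),65))
x,r=tri([('wrist',w(386,106),p),('side',s(321,379))]); print('tip',x,r)
for z in (95,98,101,104): print(z,onz('w',w(386,106),z,p),onz('side',s(321,379),z))
```

```text
hole [589.18498434 172.28346177  65.        ] [591.23235879 169.96989947  65.        ]
tip [585.34045082 172.7259752   99.46847627] 1.5838127888694447
95 [585.44950436 172.63067033  95.        ] [586.88893592 181.02711171  95.        ]
98 [584.59890143 172.61644989  98.        ] [586.58919395 175.88171017  98.        ]
101 [583.74829849 172.60222945 101.        ] [586.28945198 170.73630862 101.        ]
104 [582.89769555 172.58800901 104.        ] [585.98971001 165.59090707 104.        ]
```

Call:
move_arm(
  motion=[
    [[0,0.4,0.5],[-0.3,0,0],255],
    [[0,0,1],[0,0,0],255],
    [[0,0,0.7],[0,0,0],255],
    [[0,0,0],[0,0,0],255],
    [[0,0,0],[0,0,0],255],
  ],
)

```text
t: 15.75
ee_pos: [591.3, 176.0, 162.9]
orientation: [[-0.029, 1.0, -0.001], [1.0, 0.029, -0.001], [-0.001, -0.001, -1.0]]
force: [0.3, 0.1, -0.7]
width: 22.6
```

Run:
```python
from plan import *
import pickle
st()
pickle.dump((P('wrist'),arm.observe()['ee_pos']),open('w16.pkl','wb'));f=grab_frame('wrist'); crop('',270,160,100,80,8,'w16.png',f)
st();f=grab_frame('side'); crop('',290,110,80,70,8,'s16.png',f)
```

```text
t 15.75 p [591.3 176.  162.9] yawx 91.68 z [-0.001 -0.001 -1.   ] w 22.6 F [ 0.3  0.1 -0.7]
t 15.8 p [591.2 176.  162.9] yawx 91.68 z [-0.001 -0.001 -1.   ] w 22.5 F [ 0.5  0.7 -0.3]
```

View pics/w16.png

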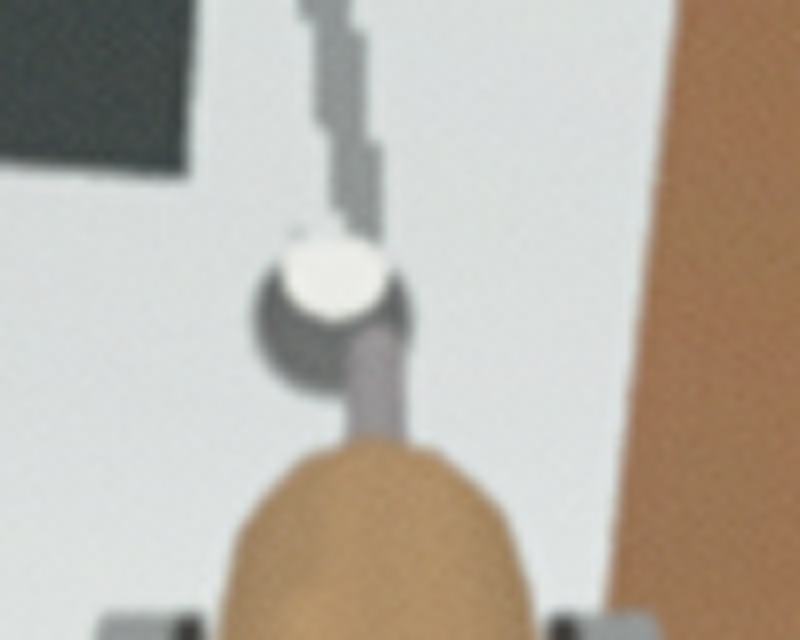

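View pics/s16.png

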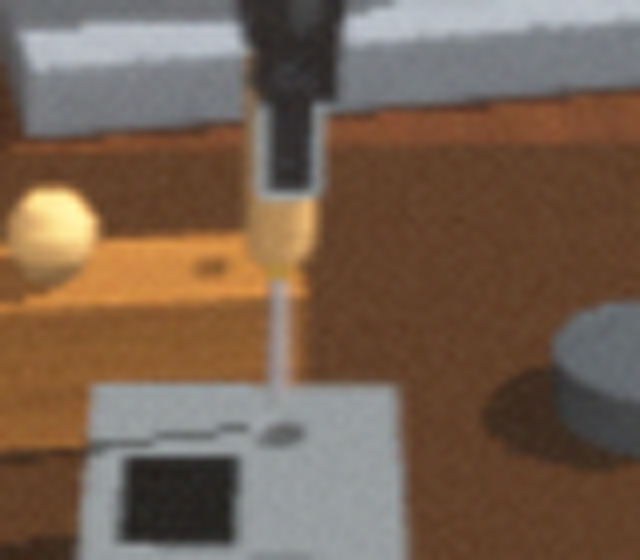

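Run:
```python
from h import *
import pickle
p,e=pickle.load(open('w16.pkl','rb'))
w=lambda x,y:((x+.5)/8+270-.5,(y+.5)/8+160-.5)
s=lambda x,y:((x+.5)/8+290-.5,(y+.5)/8+110-.5)
print('hole',onz('w',w(333,316),65,p), onz('side',s(283,434),65))
x,r=tri([('wrist',w(377,327),p),('side',s(280,392))]); print('tip',x,r)
for z in (72,75): print(z,onz('w',w(377,327),z,p),onz('side',s(280,392),z))
```

```text
hole [589.29173787 172.13837197  65.        ] [591.79527574 170.50319342  65.        ]
tip [588.97309414 177.10396322  77.59679911] 2.99499914721979
72 [588.39027649 176.91591391  72.        ] [591.64045092 187.57397059  72.        ]
75 [587.52822455 176.89407373  75.        ] [591.3278983  182.60035933  75.        ]
```

Call:
move_arm(
  motion=[
    [[-0.45,0.1,0],[0,0,0],255],
    [[0,0,0],[0,0,0],255],
  ],
)

```text
t: 16.05
ee_pos: [593.0, 171.0, 163.7]
orientation: [[-0.029, 1.0, 0.001], [1.0, 0.029, -0.001], [-0.001, 0.001, -1.0]]
force: [0.4, -0.4, 0.2]
width: 22.7
```

Run:
```python
from plan import *
import pickle
st()
pickle.dump((P('wrist'),arm.observe()['ee_pos']),open('w17.pkl','wb'));f=grab_frame('wrist'); crop('',270,160,100,80,8,'w17.png',f)
```

```text
t 16.05 p [593.  171.  163.7] yawx 91.67 z [ 0.001 -0.001 -1.   ] w 22.7 F [ 0.4 -0.4  0.2]
```

View pics/w17.png

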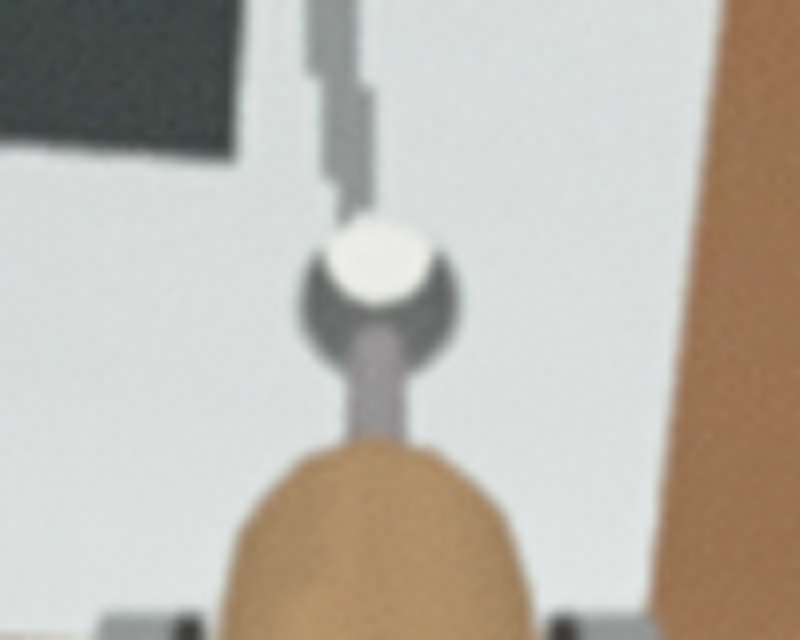

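Call:
move_arm(
  motion=[
    [[0,0,0.6],[0,0,0],255],
    [[0,0,0.6],[0,0,0],255],
    [[0,0,0],[0,0,0],255],
  ],
)

```text
t: 16.4
ee_pos: [593.1, 171.6, 151.1]
orientation: [[-0.029, 1.0, 0.001], [1.0, 0.029, 0.0], [0.0, 0.001, -1.0]]
force: [-0.2, -0.7, -0.7]
width: 22.7
```

Run:
```python
from plan import *
import pickle
st()
f=grab_frame('wrist'); crop('',270,160,100,80,8,'w18.png',f)
f=grab_frame('side'); crop('',290,110,80,70,8,'s18.png',f)
st()
```

```text
t 16.4 p [593.1 171.6 151.1] yawx 91.67 z [ 0.001  0.    -1.   ] w 22.7 F [-0.2 -0.7 -0.7]
t 16.5 p [593.5 171.7 151.8] yawx 91.67 z [ 0.002  0.    -1.   ] w 22.5 F [ 0.4 -0.4 -0.2]
```

View pics/w18.png

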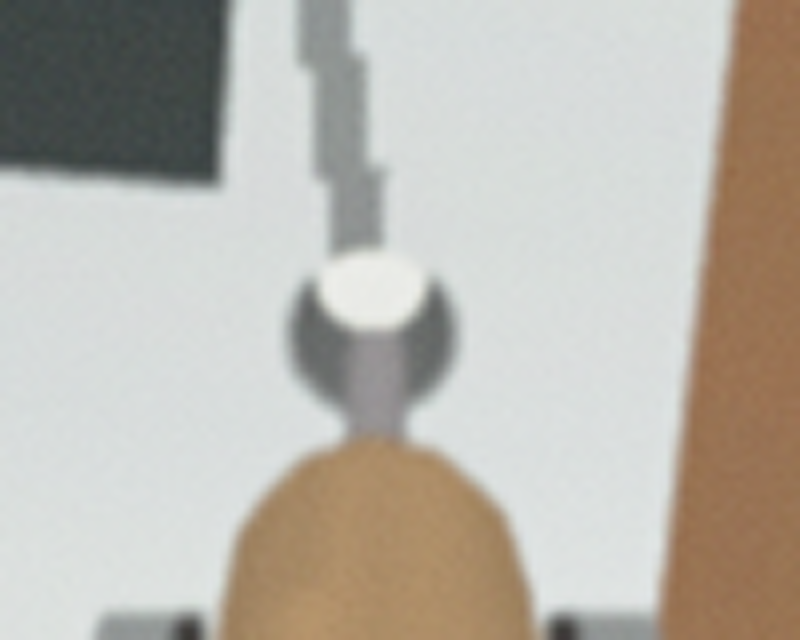

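View pics/s18.png

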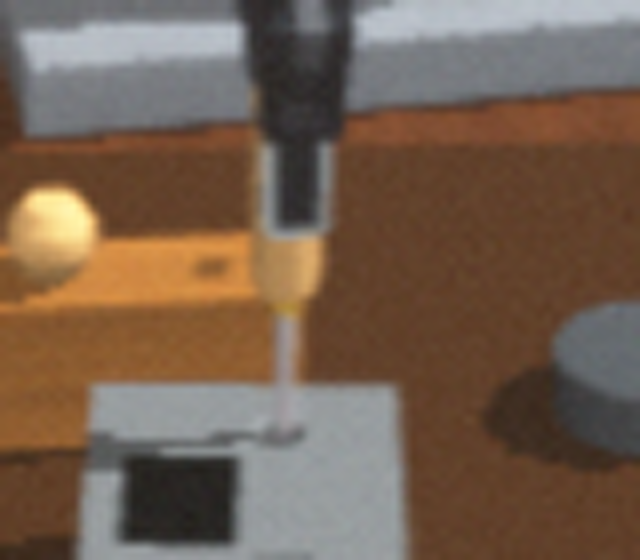

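Call:
move_arm(
  motion=[
    [[0,-0.05,0.6],[0,0,0],255],
    [[0,0,0.6],[0,0,0],255],
    [[0,0,0.4],[0,0,0],255],
    [[0,0,0],[0,0,0],255],
  ],
)

```text
t: 16.9
ee_pos: [592.9, 171.9, 134.4]
orientation: [[-0.029, 1.0, 0.002], [1.0, 0.029, 0.001], [0.0, 0.002, -1.0]]
force: [-0.4, -0.1, -1.7]
width: 22.7
```

Run:
```python
from plan import *
st()
```

```text
t 16.9 p [592.9 171.9 134.4] yawx 91.69 z [ 0.002  0.001 -1.   ] w 22.7 F [-0.4 -0.1 -1.7]
```

Call:
move_arm(
  motion=[
    [[0,0,0.3],[0,0,0],255],
    [[0,0,0.3],[0,0,0],255],
    [[0,0,0.3],[0,0,0],255],
  ],
)

```text
t: 17.2
ee_pos: [593.4, 171.9, 125.4]
orientation: [[-0.029, 1.0, 0.003], [1.0, 0.029, 0.001], [0.001, 0.003, -1.0]]
force: [-1.1, -0.1, 3.4]
width: 22.5
```

Run:
```python
from plan import *
st()
```

```text
t 17.2 p [593.4 171.9 125.4] yawx 91.68 z [ 0.003  0.001 -1.   ] w 22.5 F [-1.1 -0.1  3.4]
```

Call:
move_arm(
  motion=[
    [[0,0,0.3],[0,0,0],255],
    [[0,0,0.3],[0,0,0],255],
  ],
)

```text
t: 17.4
ee_pos: [595.2, 172.2, 122.6]
orientation: [[-0.029, 1.0, 0.006], [1.0, 0.029, 0.002], [0.002, 0.006, -1.0]]
force: [-6.3, -2.0, 27.7]
width: 22.8
```

Run:
```python
from plan import *
st()
```

```text
t 17.4 p [595.2 172.2 122.6] yawx 91.66 z [ 0.006  0.002 -1.   ] w 22.8 F [-6.3 -2.  27.7]
```

Call:
move_arm(
  motion=[
    [[0,-0.15,0.15],[0,0,0],255],
    [[0,0,0.15],[0,0,0],255],
  ],
)

```text
t: 17.6
ee_pos: [596.2, 172.1, 123.0]
orientation: [[-0.028, 1.0, 0.011], [1.0, 0.028, 0.003], [0.003, 0.011, -1.0]]
force: [-3.8, -1.2, 10.5]
width: 22.7
```

Run:
```python
from plan import *
st()
f=grab_frame('wrist'); crop('',270,160,100,80,8,'w19.png',f)
f=grab_frame('side'); cv2.imwrite('pics/s19.png',f[:,:,::-1])
for _ in range(4): grab_frame('top'); st()
```

```text
t 17.6 p [596.2 172.1 123. ] yawx 91.63 z [ 0.011  0.003 -1.   ] w 22.7 F [-3.8 -1.2 10.5]
t 17.75 p [596.  172.1 123. ] yawx 91.63 z [ 0.011  0.003 -1.   ] w 22.5 F [-3.  -1.1 11.8]
t 17.8 p [596.  172.1 123. ] yawx 91.63 z [ 0.011  0.003 -1.   ] w 22.8 F [-2.7 -1.8 12.5]
t 17.85 p [596.  172.1 122.9] yawx 91.63 z [ 0.011  0.003 -1.   ] w 22.8 F [-2.9 -0.5 11.5]
t 17.9 p [596.  172.1 123. ] yawx 91.63 z [ 0.011  0.003 -1.   ] w 23.1 F [-3.2 -1.1 11.3]
```

View pics/w19.png

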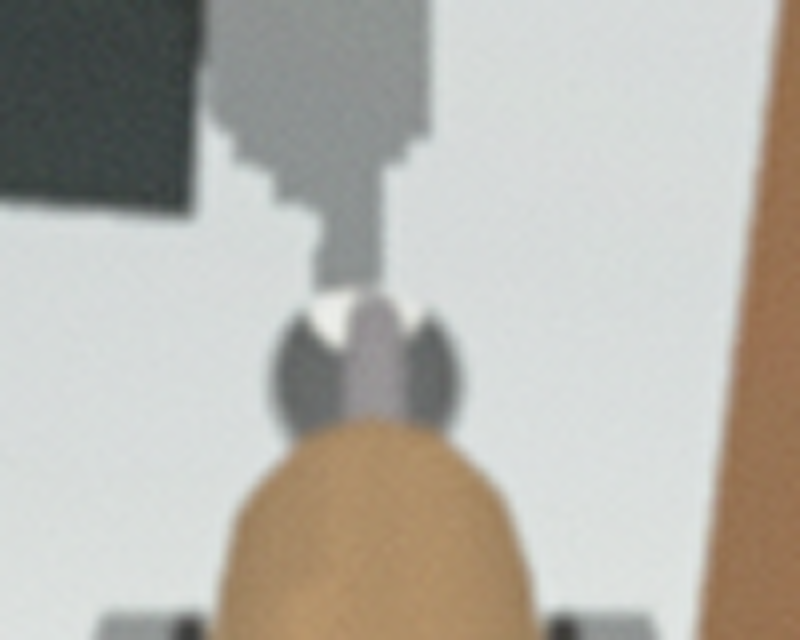

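View pics/s19.png

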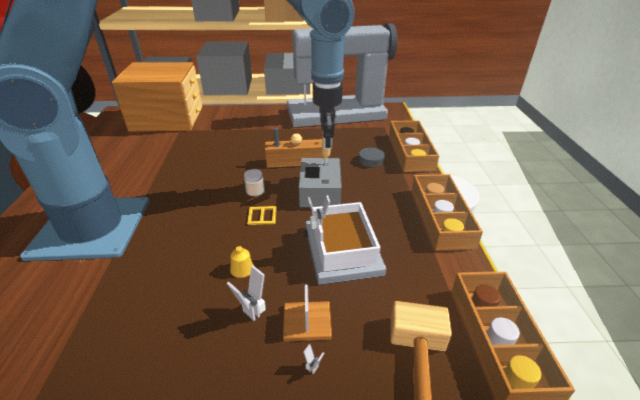

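The button is bottomed out and the push is steady at about 12 N. The awl is upright in the round hole and the clip is on the tab. The bystanders look unmoved. Handing in.

Run:
```python
from plan import *
print(arm.close_job()); st()
```

```text
the job is handed in; nothing more can be done
None
the job is handed in; nothing more can be done
```

I finished the job and handed it in at about 17.9 s of the 48 s allowed. No verdict was given.

- **Clip:** I squeezed the middle-sized clip off the stand and set it astride the pan's tab, near the middle of its width. Its jaws are about 15 mm below the tab's top. Wrist and side pictures after letting go showed it upright, aligned with the tab and clear of the fingers.
- **Awl:** I drew it out of the block, lowered its rod through the round hole and pushed the button to its stop. The last readings before hand-in were a steady upward force of about 11–12 N and fingers 22.5–23 mm apart on the handle. The tool was tilted about 0.01 rad, and the last wrist picture showed the rod inside the hole on the button.
- **Other things:** The last side picture showed them where they started. I judged this by eye and did not measure it.

**Readings that disagreed:**
- While pressing, the tool drifted about 3 mm in +x, with about 3 N of sideways force. The rod may be leaning lightly on the shaft wall. The hole's size still keeps the tip within 5.5 mm of the axis, under the 9 mm limit.
- Before insertion, the wrist and side cameras differed by 2–3 mm on the awl's tip, so I went by the wrist picture.
- The first push briefly reached 28 N before I eased it off.

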